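# Hold a cradled eddy-current brake at its set torque with the handwheel

## Task

Turn the handwheel of the brake bench by its knob, clockwise seen from above, at whatever steady speed brings the swinging balance pointer in line with the set hand on the scale, and keep it there, within one scale division either side, for six seconds without a break while the reading is taken. Then ease the wheel to a stop so that the beam comes back level without ever knocking against its stops, let go of the knob and move clear. Do not touch the balance beam, shift the set hand or disturb the other things on the bench.

Things in the scene. Friction and masses are not known exactly. Their poses are not given: they have to be found in the camera images.
- rig: Brake bench, fixed, base 340 x 170 mm. Origin on the table under the handwheel's vertical axis; z up, x along the brake shaft to the balance. In its frame: gearbox and flat handwheel (diameter 124 mm) at x = 0, bearing pedestals at x = 82 and 183 mm, brake disc (diameter 110 mm) at 120 mm, white arc scale at 205 mm, top 307 mm above the table. Shaft axis 170 mm above the table.
- wheel_axis (a point): Centre of the handwheel's upper face, 222 mm above the table, on its vertical axis. The wheel drives the brake disc through a 1:2 bevel gear; eddy currents in the disc drag the magnets of the balance along with a torque in proportion to speed: 0.032 N m per rad/s of the wheel. A wheel at rest gives no torque: the beam falls back to level, swinging.
- knob_grip (a point): Middle of the black upright knob on the handwheel: cylinder, diameter 28 mm, from 2 to 44 mm above the wheel's upper face (this point: 24 mm above), centre 50 mm from the wheel axis. It spins freely on its pin, so a gripper holding it from above keeps its heading while the wheel goes round.
- handwheel (a joint): Handwheel angle in rad, growing clockwise seen from above, no limit. At 0 the knob stands on the rig's -x side of the wheel axis (it starts there); at a it has gone round by -a about the rig's z. Clockwise turning drives the pointer to positive angles, towards the set hand. Friction about 0.01 N m plus the brake drag, under 0.3 N m in all.
- pointer_tip (a point): Tip of the slender black pointer that stands up from the middle of the beam, 128 mm from the shaft axis. The point's z axis points along the pointer, away from the shaft axis. The stop posts of the beam are met at -0.25 and +0.75 rad. The wheel speed that holds the set reading depends on the unlabelled bob: 0.8 to 5 rad/s over all starts; find it from the pointer.
- balance: The swinging balance at x = 226 mm of the rig, not to be touched: aluminium beam 420 x 18 mm across y, pointer, steel disc weights (diameter 80 mm) 170 mm either side. Origin on the shaft axis, z along the pointer. Its reading is its roll angle with the sign turned: 0 = level, pointer upright at zero; positive = pointer leans to the rig's +y. Swings in 2.4 to 4.5 s, damping ratio about 0.1.
- set_hand (a joint): Angle in rad of the set hand, measured like the pointer's reading (equal values = pointer and set hand in line; positive to the rig's +y). Stiffly clamped; between 0.30 and 0.50. Scale divisions are 0.1 rad apart.
- set_hand_tip (a point): Inner end of the set hand, a short broad dark steel tab (20 x 38 mm) clamped on the rim of the white arc scale and sticking out above it; this point is 124 mm from the shaft axis. The point's z axis points away from the shaft axis, through the tab.
- weight_carrier: Bystander: steel ring weights on a carrier plate (diameter 150 mm) with an aluminium centre tube, 126 mm high. Origin at the centre of its underside.
- spare_ring: Bystander: steel ring weight, diameter 100 mm, 14 mm high. Origin at the centre of its underside.
- spanner: Bystander: steel spanner, 150 mm long, lying flat. Origin at the middle of its underside.
- screwdriver: Bystander: screwdriver, 170 mm long, lying. Origin at the middle of its underside.
- grease_pot: Bystander: white jar with black lid, diameter 56 mm, 55 mm high. Origin at the centre of its underside.
- recorder: Bystander: grey recorder box 85 x 150 x 35 mm with a display. Origin at the centre of its underside.
- bob: Steel bob (diameter 32 mm, 36 mm high) hanging under the middle of the beam, centre 80 mm below the shaft axis; origin on the shaft axis, moves with the beam. Its mass sets the stiffness of the balance: nominally 0.23 kg, giving 0.18 N m per rad, but unlabelled: 0.5 to 1.8 times that. Inertia of the whole balance about 0.047 kg m2, 15 percent either way.

How it is judged:
By the outcome, as a careful person would: the job done as asked, in the order asked, and still so for the second after the job is handed in, with the robot touching nothing.
It also fails if it takes over 67 s, if anything falls off the work surface, if the arm or the gripper's body presses on something with over 40 N, if the wrist force passes 120 N, or if a joint passes its speed limit or range.

## Robot

A 6-joint arm with a two-finger parallel gripper is mounted at the origin on the work surface. World frame = base frame: x ahead of the robot, y to its left, z up, the work surface at z = 0. Lengths are in m, angles in degrees, forces in N, time in s.
With the tool pointing down it reaches from about 0.35 to 0.95 m from the base axis. Payload 17.4 kg.
Tool frame: the origin (TCP) lies on the centre line of the jaws, within the pads' length; the fingertips stand 17 mm ahead of it and the grasp point (between the pads) lies 2 mm behind it (robot.tips_ahead is the distance from the TCP to the fingertips, in m); z points along the fingers, y is the line along which they close (so a half turn about z gives the same grasp; the last joint's range is limited). The gripper opens to 93 mm and grips with 3 to 60 N. Pads are 15 mm wide; open, the fingers measure 128 mm over their backs; the gripper's body (75 mm by 188 mm) begins 65 mm behind the grasp point.
Start: joints at [70.657, 6.646, 82.598, -0, 90.757, -2.166], TCP at [0.199, 0.645, 0.203] pointing down, gripper open.
Joint ranges: [-162.19, 162.19], [-47.58, 125.68], [4.15, 143.07], [-65.23, 245.23], [0.69, 171.88], [-170.13, 170.13]. Speed limits (degrees/s): [108.29, 108.29, 127.2, 180, 180, 180].

## Interface

Orientations are given as a 3x3 rotation matrix whose columns are the frame's x, y, z axes.
In Python, from rig import robot gives the robot as it stands. The module is installed in compiled form; this text tells all that it offers.
- The arm moves only by the tool step_arm, never from a script. Its arguments are lists of equal length, an entry for each row: "grip": the finger opening in mm, from 0 to 93; "slide": the shift along the tool's x, y, z in mm, a list of three; "roll": the turn about the tool's z in degrees. A call has 1 to 8 rows; each row shifts and turns the commanded pose from where the row before left it, along the tool's axes as they then stand; what a row does not reach is not made up. A row lasts 1/12 s, in which the tool goes at most 41.7 mm and 7.16 degrees, less where a joint would pass 70% of its speed; a pose out of reach is approached as far as the arm can. A call with a gripper value outside its range is refused whole. The fingers move at their own pace and stop on an object; the grip force is fixed at half the most. Time passes only in rows, so rows that do not move let the fingers close. It gives the time, the measured TCP pose, the force, the opening and the grip force at its end, in the units of the state.
- robot.read_state(): the state, without advancing time (a new reading comes with each control period).
- robot.get_image(name): name is "scene" or "top" or "wrist"; returns a dict with "pixels" (480x640x3 uint8, red, green, blue), "fx", "fy", "cx", "cy" (pixels), "k1" (the pictures are not rectified: a ray, as slopes to the right and down, at radius r is drawn at 1 + k1 r^2 times it, then the intrinsics apply), "cam_to_world" (4x4, takes a point from camera to world coordinates); the wrist camera has in their place "T_tool_cam" (4x4, takes a point from camera to tool coordinates, whose origin is the TCP and whose axes are the flange's). Camera axes: x right, y down, z forward; pixel columns grow to the right and rows downward; lengths in m; the calibration is good to about 2 mm. A picture is of the moment at which its call begins: read the wrist's pose just before it. There is no depth.
- robot.job_done(): hands the job in; it is judged then, once.
The state is a dict: "t": time; "joint_pos": joint angles; "dq": joint speeds; "effort": joint torques, N m; "tool_pos": TCP position; "ee_rot": TCP orientation; "force": force on the tool from outside, world axes, zero at the start; "wrist_torque": the same for the moment, N m; "width": opening from 0.0 (shut) to 1.0 (fully open); "grasp_force": force on a finger pad.
Only numpy, scipy, OpenCV 4.12 (cv2) and the standard library are available. Lean on these libraries where they do the work, as an engineer would, in place of code of your own. Each camera call takes 0.05 s, during which the arm holds its last target. There are 200 camera calls.

## Working session

There is one attempt and no reset: what is moved stays moved. The work goes in short steps, Python scripts to look and compute and a tool call to move; the robot and the scene stay as the last step left them, time stands still between calls to the robot, and variables do not carry over. Pictures are saved under pics/ and viewed, at most 10 in all, crops included, and the job is handed in when it is done.

Besides the shell and the picture viewer there is one more tool, called after "Emit:" as name([rows], argument=value, ...), one row to a line, values as JSON. step_arm: Moves the arm, as the interface text tells. Its arguments: {"type":"object","properties":{"grip":{"type":"array"},"slide":{"type":"array"},"roll":{"type":"array"}},"required":["grip","slide","roll"]}

```bash
mkdir -p pics; cat > h.py <<'E'
import numpy as np, cv2
from rig import robot
def grab(n,f):
    d=robot.get_image(n); cv2.imwrite('pics/'+f,d['pixels'][:,:,::-1]); np.savez('pics/'+f[:-4]+'.npz',**d); return d
def ray(d,u,v,T=None):
    T=d['cam_to_world'] if T is None else T
    x,y=(u-d['cx'])/d['fx'],(v-d['cy'])/d['fy']; X,Y=x,y
    for _ in range(20):
        s=1+d['k1']*(X*X+Y*Y); X,Y=x/s,y/s
    r=T[:3,:3]@np.array([X,Y,1]); return T[:3,3],r
def atz(d,u,v,z):
    o,r=ray(d,u,v); return o+r*(z-o[2])/r[2]
def proj(d,p):
    T=d['cam_to_world']; c=T[:3,:3].T@(np.asarray(p)-T[:3,3]); x,y=c[:2]/c[2]; s=1+d['k1']*(x*x+y*y)
    return np.array([d['fx']*x*s+d['cx'],d['fy']*y*s+d['cy']])
E
python3 - <<'E'
from h import *
for n in ('scene','top'):
    d=grab(n,n+'0.png'); print(n,d['fx'],d['k1'],d['cam_to_world'].round(3).tolist())
s=robot.read_state();print(s['t'],s['ee_rot'],s['width'])
E
```

```text
scene 533.8443697681573 -0.15927450092560988 [[-0.629, 0.66, -0.41, 1.116], [0.777, 0.537, -0.327, 0.481], [0.004, -0.525, -0.851, 1.345], [0.0, 0.0, 0.0, 1.0]]
top 608.3706607080705 -0.08793203151470745 [[-0.015, -0.985, 0.173, 0.332], [-1.0, 0.018, 0.018, 0.034], [-0.021, -0.173, -0.985, 1.45], [0.0, 0.0, 0.0, 1.0]]
0.1 [[-9.55405986e-01  2.95295267e-01 -3.28718250e-04]
 [ 2.95295449e-01  9.55405438e-01 -1.02297351e-03]
 [ 1.19799672e-05 -1.07442402e-03 -9.99999423e-01]] 1.0000713156573953
```

View pics/scene0.png

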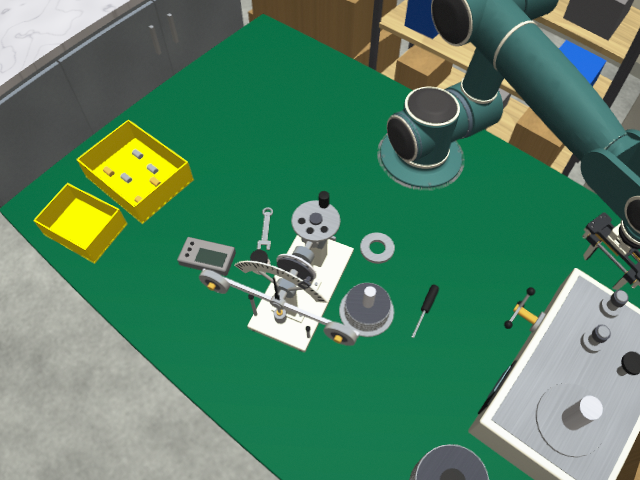

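View pics/top0.png

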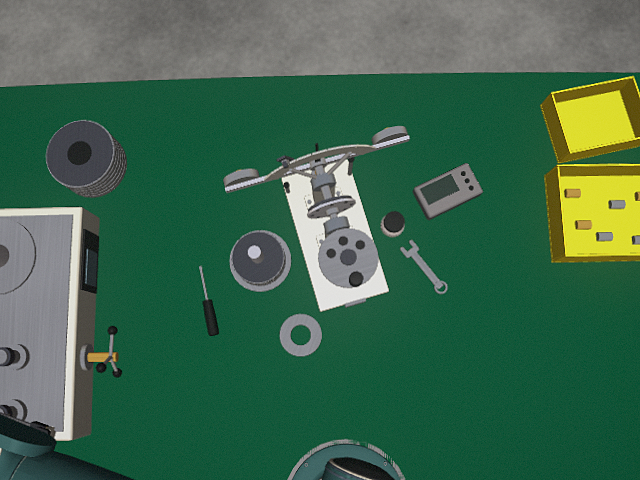

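The scene view shows the rig with the wheel centre near (316,220) and the knob top near (323,198). The top view puts the wheel at (348,258), the knob at (355,279) and the set hand probably near (285,160). I'll compute the pose and zoom in.

```bash
cat > z.py <<'E'
from h import *
D={n:dict(np.load(f'pics/{n}0.npz')) for n in('top','scene')}
t,s=D['top'],D['scene']
# refine wheel hub in both views
print('wheel',atz(t,348,257.5,.222),atz(s,316,220,.222)); print('knobtop',atz(t,355,279,.266),atz(s,323,195,.266))
# base corners z~0.0? 
for p in ((321,310),(388,292)): print(atz(t,*p,0.01))
a=cv2.resize(t['pixels'][110:310,215:425,::-1],None,fx=3.8,fy=3,interpolation=cv2.INTER_CUBIC)
a=cv2.resize(t['pixels'][120:300,215:425,::-1],None,fx=3.3,fy=3.3,interpolation=cv2.INTER_CUBIC)
b=cv2.resize(s['pixels'][180:360,190:400,::-1],None,fx=3.3,fy=3.3,interpolation=cv2.INTER_CUBIC)
cv2.imwrite('pics/za.png',a);cv2.imwrite('pics/zb.png',b)
E
python3 z.py
```

```text
wheel [ 0.53577652 -0.01052468  0.222     ] [ 0.5371253  -0.00775938  0.222     ]
knobtop [ 0.48552827 -0.02163832  0.266     ] [ 0.49017581 -0.02313366  0.266     ]
[0.44617845 0.04866474 0.01      ]
[ 0.48612257 -0.11112725  0.01      ]
```

View pics/za.png

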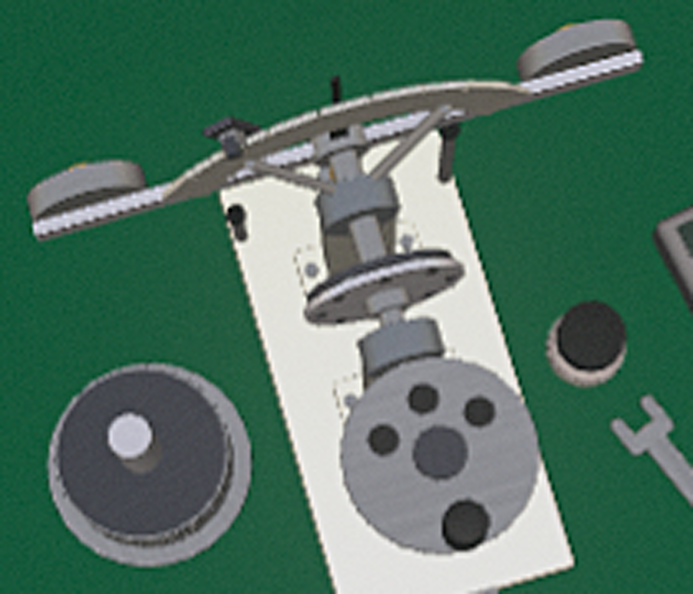

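View pics/zb.png

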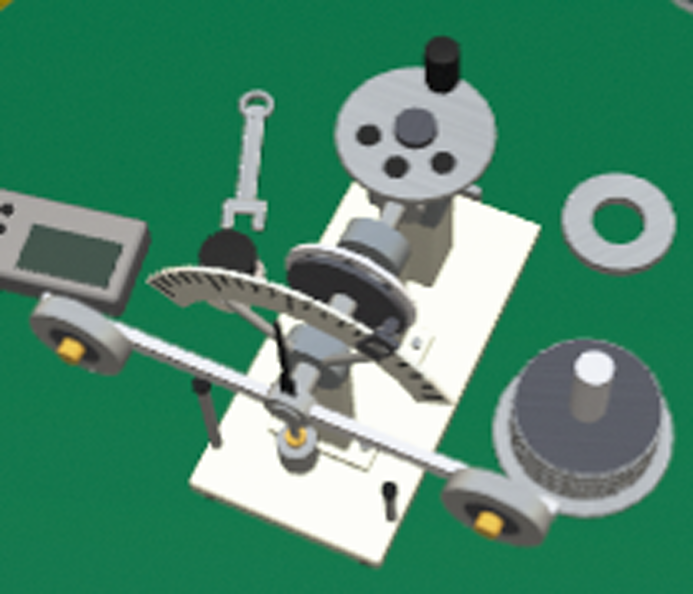

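Both crops show the level beam with its orange end screws, the pointer near scene (274,278), and the set hand tab near scene (305,284) and top (285,161). The handwheel hub is raised slightly above the face.

```bash
cat > fit.py <<'E'
from h import *
from scipy.optimize import least_squares
D={n:dict(np.load(f'pics/{n}0.npz')) for n in('top','scene')}
t,s=D['top'],D['scene']
ct=lambda x,y:(215+x/3.3,120+y/3.3); cs=lambda x,y:(190+x/3.3,180+y/3.3)
obs=[(t,(0,0,.222),ct(440.5,455)),(s,(0,0,.222),cs(415.5,134)),(t,(-.05,0,.266),ct(466,523)),(s,(-.05,0,.266),cs(442,48)),
 (t,(.226,0,.298),ct(336,78)),(s,(.226,0,.298),cs(277,322))]
def W(q,p):
    c,n=np.cos(q[2]),np.sin(q[2]); return np.array([q[0]+c*p[0]-n*p[1],q[1]+n*p[0]+c*p[1],p[2]])
def res(q): return np.concatenate([proj(d,W(q,p)+(np.array([q[3],q[4],0]) if d is s else 0))-o for d,p,o in obs]+[[300*q[3],300*q[4]]])
r=least_squares(res,[.536,-.009,.25,0,0]); q=r.x; print('rig',q,np.degrees(q[2])); print(r.fun.round(1))
def setres(v): 
    a,rad=v; p=(.205,rad*np.sin(a),.17+rad*np.cos(a)); w=W(q,p)
    return np.concatenate([proj(t,w)-ct(230,137),proj(s,w+np.array([q[3],q[4],0]))-cs(380,343)])
z=least_squares(setres,[.4,.143]);print('set',z.x,z.fun)
np.save('q.npy',q)
# orange blobs
def blobs(img):
    h=cv2.cvtColor(img,cv2.COLOR_RGB2HSV); m=cv2.inRange(h,(12,120,120),(28,255,255))
    n,l,st,c=cv2.connectedComponentsWithStats(m); return [(c[i].round(2).tolist(),int(st[i,4])) for i in range(1,n) if st[i,4]>4 and 180<c[i][0]<400]
print(blobs(s['pixels']))
for y in(-.17,0,.17): print(proj(s,W(q,(.236,y,.17))))
a=np.concatenate([cv2.resize(t['pixels'][140:180,265:305,::-1],None,fx=10,fy=10,interpolation=cv2.INTER_CUBIC),cv2.resize(s['pixels'][255:295,280:320,::-1],None,fx=10,fy=10,interpolation=cv2.INTER_CUBIC)],1)
cv2.imwrite('pics/zc.png',a)
E
python3 fit.py
```

```text
rig [ 0.53533846 -0.01081862  0.26569112  0.00099482  0.00208633] 15.222979925167651
[-0.3 -0.2 -0.  -1.  -0.1 -0.3 -0.   0.2  0.   0.3 -0.2  0.2  0.3  0.6]
set [0.51060805 0.14358748] [ 1.12458643  2.09735014  1.36433362 -1.8584644 ]
[([353.22, 0.89], 27), ([250.91, 11.82], 11), ([383.61, 34.61], 84), ([362.66, 50.22], 67), ([211.2, 285.45], 40), ([278.93, 312.33], 15), ([337.79, 338.34], 47)]
[214.72796919 279.57411844]
[275.64449036 305.04649939]
[340.45881698 331.69451685]
```

View pics/zc.png

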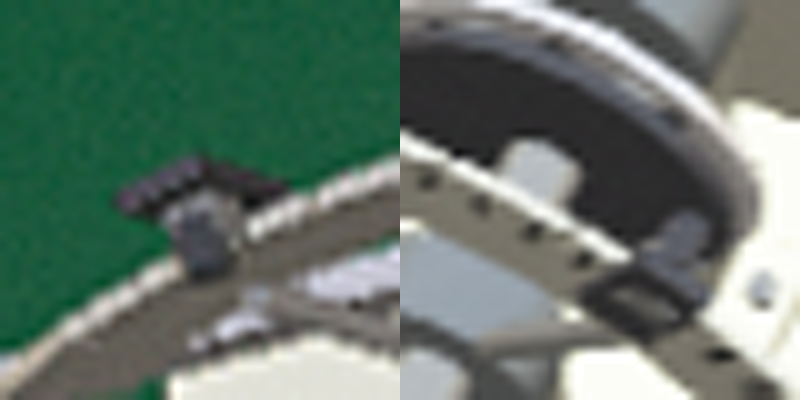

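Emit:
step_arm([
  [0,0,-25],
  [0,0,-30],
  [0,0,-30],
  [0,0,-30],
  [0,0,-25],
  [0,0,-10],
], grip=[60,60,60,60,60,60], roll=[0,0,0,0,0,0])

```text
t: 0.6
tool_pos: [0.1994, 0.6451, 0.3569]
ee_rot: [[-0.955, 0.295, 0.001], [0.295, 0.955, 0.004], [-0.0, 0.004, -1.0]]
force: [0.5, -1.2, 0.9]
width: 0.662
grasp_force: 0.0
```

The crop shows the tab at about scene (304,284) and top (285.5,158.5), with scale ticks at scene (282.8,272.5), (288,275.5), (293.3,278.2), (298.5,281), and beyond the tab (312,290.5), (316,294).

```bash
cat >> fit.py <<'E'
print('---')
off=np.array([q[3],q[4],0])
tk=np.array([(282.8,272.5),(288,275.5),(293.3,278.2),(298.5,281),(312,290.5),(316,294)]); ix=np.array([0,1,2,3,6,7])
P=lambda x,a,rad:proj(s,W(q,(x,rad*np.sin(a),.17+rad*np.cos(a)))+off)
f=least_squares(lambda v:np.concatenate([P(v[2],v[0]+.1*i,v[1])-k for i,k in zip(ix,tk)]+[[(v[2]-.207)*500]]),[.1,.13,.207]);print(f.x,f.fun.round(1))
f2=least_squares(lambda v:np.concatenate([P(f.x[2],v[0]+v[2]*i,v[1])-k for i,k in zip(ix,tk)]),[.1,.13,.1]);print(f2.x,f2.fun.round(1))
print('in-plane set scene',least_squares(lambda v:P(f.x[2],*v)-np.array((304,284)),[.4,.13]).x)
z=least_squares(lambda v:np.concatenate([P(v[2],v[0],v[1])-(304,284),proj(t,W(q,(v[2],v[1]*np.sin(v[0]),.17+v[1]*np.cos(v[0]))))-(285.5,158.5)]),[.4,.14,.205]);print('free x',z.x,z.fun)
for n in range(-1,8): print(n,P(f.x[2],.1*n,f.x[1]).round(1),end=' ')
w=W(q,(-.05,0,0));print('\nknob',w)
E
python3 fit.py | sed -n '/---/,$p'
```

```text
---
[0.10355959 0.13034725 0.20737476] [ 0.1  0.3  0.1 -0.2  0.  -0.1 -0.1 -0.   0.1  0.  -0.  -0.2  0.2]
[0.10203676 0.13017189 0.10058734] [-0.   0.3  0.1 -0.2 -0.  -0.1 -0.1  0.   0.1  0.1  0.  -0.1]
in-plane set scene [0.50978596 0.13290943]
free x [0.48265431 0.14680682 0.21375552] [-0.04576006 -0.00873624 -0.03558464  0.02232979]
-1 [272.2 268.6] 0 [277.4 270.5] 1 [282.7 272.7] 2 [287.9 275.2] 3 [293.1 278. ] 4 [298.2 280.9] 5 [303.1 283.9] 6 [307.7 287.1] 7 [311.9 290.4] 
knob [ 0.4870929  -0.02394743  0.        ]
```

Emit:
step_arm([
  [-10,-15,0],
  [-15,-20,0],
  [-20,-25,0],
  [-20,-25,0],
  [-20,-25,0],
  [-20,-25,0],
  [-20,-25,0],
  [-20,-25,0],
], grip=[60,60,60,60,60,60,60,60], roll=[0,0,0,0,0,0,0,0])

```text
t: 1.27
tool_pos: [0.2834, 0.4238, 0.3518]
ee_rot: [[-0.955, 0.295, -0.001], [0.295, 0.955, -0.001], [0.0, -0.001, -1.0]]
force: [0.4, 0.9, -0.4]
width: 0.65
grasp_force: 0.0
```

Emit:
step_arm([
  [-25,-28,0],
  [-25,-28,0],
  [-25,-28,0],
  [-25,-28,0],
  [-25,-28,0],
  [-25,-28,0],
  [-25,-28,0],
  [-25,-28,0],
], grip=[60,60,60,60,60,60,60,60], roll=[0,0,0,0,0,0,0,0])

```text
t: 1.93
tool_pos: [0.4084, 0.1505, 0.3521]
ee_rot: [[-0.955, 0.295, -0.001], [0.295, 0.955, -0.0], [0.001, -0.0, -1.0]]
force: [1.1, 1.4, 0.8]
width: 0.645
grasp_force: 0.0
```

Emit:
step_arm([
  [-25,-28,0],
  [-25,-28,0],
  [-25,-28,0],
  [-22,-25,0],
  [-16,-18,0],
  [-10,-12,0],
  [-4,-5,0],
  [0,0,0],
], grip=[60,60,60,60,60,60,60,60], roll=[0,0,0,0,0,0,0,0])

```text
t: 2.6
tool_pos: [0.4871, -0.0237, 0.3519]
ee_rot: [[-0.955, 0.297, -0.002], [0.297, 0.955, 0.0], [0.002, -0.0, -1.0]]
force: [-0.3, 0.3, 0.3]
width: 0.644
grasp_force: 0.0
```

```bash
python3 - <<'E'
from h import *
s=robot.read_state(); print(s['tool_pos'],s['t'],s['joint_pos'])
d=grab('wrist','w1.png'); 
T=np.eye(4);T[:3,:3]=s['ee_rot'];T[:3,3]=s['tool_pos'];d['cam_to_world']=T@d['T_tool_cam'];np.savez('pics/w1.npz',**d)
q=np.load('q.npy');print(proj(d,[.4871,-.0239,.266]),proj(d,[q[0],q[1],.222]))
E
```

```text
[ 0.48714668 -0.02366171  0.35193996] 2.6 [-5.77585089e+00 -1.65905043e+01  9.06921099e+01 -3.11769670e-03
  1.05999026e+02 -7.85067816e+01]
[315.56336569 236.58467977] [349.79177775 275.42608933]
```

View pics/w1.png

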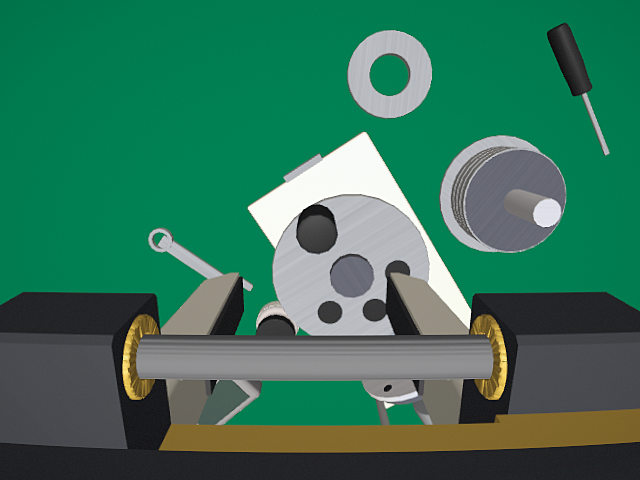

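The wrist view shows the knob top at about (317,233) and the wheel centre at about (351,275). Both are within a few pixels of the model's (316,237) and (350,275), so I'll descend and grip.

Emit:
step_arm([
  [0,0,10],
  [0,0,20],
  [0,0,25],
  [0,0,20],
  [0,0,12],
  [0,0,7],
  [0,0,3],
  [0,0,0],
], grip=[60,60,60,60,60,60,60,60], roll=[0,0,0,0,0,0,0,0])

```text
t: 3.32
tool_pos: [0.487, -0.0225, 0.2563]
ee_rot: [[-0.956, 0.295, 0.0], [0.295, 0.956, -0.0], [-0.0, 0.0, -1.0]]
force: [0.4, -0.2, -0.3]
width: 0.647
grasp_force: 0.0
```

Emit:
step_arm([
  [0,0,0],
  [0,0,0],
  [0,0,0],
  [0,0,0],
  [0,0,0],
  [0,0,0],
], grip=[20,20,20,20,20,20], roll=[0,0,0,0,0,0])

```text
t: 3.82
tool_pos: [0.4871, -0.0229, 0.2563]
ee_rot: [[-0.955, 0.295, 0.0], [0.295, 0.955, -0.0], [-0.0, 0.0, -1.0]]
force: [-0.5, -0.3, 0.3]
width: 0.267
grasp_force: 0.0
```

```bash
cat > track.py <<'E'
from h import *
from scipy.optimize import least_squares
q=np.load('q.npy'); off=np.array([q[3],q[4],0])
s0=dict(np.load('pics/scene0.npz'))
def W(p):
    c,n=np.cos(q[2]),np.sin(q[2]); return np.array([q[0]+c*p[0]-n*p[1],q[1]+n*p[0]+c*p[1],p[2]])+off
def blobs(img):
    h=cv2.cvtColor(img,cv2.COLOR_RGB2HSV); m=cv2.inRange(h,(12,120,120),(28,255,255)); m[:200]=0; m[:,:170]=0; m[:,390:]=0
    n,l,st,c=cv2.connectedComponentsWithStats(m); b=[(st[i,4],c[i]) for i in range(1,n) if st[i,4]>15]
    return np.array(sorted([tuple(x[1]) for x in sorted(b,key=lambda k:-k[0])[:2]]))
B0=blobs(s0['pixels'])
def P(a,x=.25):  # ends at y=+-.17
    return np.array([proj(s0,W((x,y*np.cos(a),.17-y*np.sin(a)))) for y in(-.17,.17)])
x0=least_squares(lambda v:(P(0,v[0])-B0).ravel()[0::1],[.24]).x[0]
E0=B0-P(0,x0)
def angle(img):
    b=blobs(img); r=least_squares(lambda v:(P(v[0],x0)+E0-b).ravel(),[.2]); return r.x[0],np.abs(r.fun).max()
def read():
    t=robot.read_state()['t']; d=robot.get_image('scene'); a,e=angle(d['pixels']); 
    open('log.txt','a').write(f'{t:.3f} {a:.4f} {e:.2f}\n'); return t,a,e,d
if __name__=='__main__':
    print('x0',x0,E0.round(1).tolist()); print(read()[:3])
E
python3 track.py; python3 -c "
from rig import robot
s=robot.read_state();print(s['tool_pos'],s['force'],s['width'],s['grasp_force'])"
```

```text
x0 0.25254808227959463 [[-0.6, -0.3], [-0.4, -0.2]]
(3.8167, np.float64(0.0), np.float64(0.0))
[ 0.48702782 -0.0228502   0.25624172] [-0.48210281  0.26326352  0.87082274] 0.2371411043901523 0.0
```

```bash
python3 - <<'E'
from h import *
s=robot.read_state(); print(s['tool_pos'],s['t'],s['width'],s['grasp_force'])
d=grab('wrist','w2.png'); e=grab('scene','s2.png')
b=cv2.resize(e['pixels'][150:270,240:400,::-1],None,fx=4,fy=4,interpolation=cv2.INTER_CUBIC)[:,:400]
cv2.imwrite('pics/m2.png',np.concatenate([cv2.resize(d['pixels'][:,:,::-1],(400,480))*1,b],1))
E
```

```text
[ 0.48702782 -0.0228502   0.25624172] 3.8667 0.2371411043901523 0.0
```

View pics/m2.png

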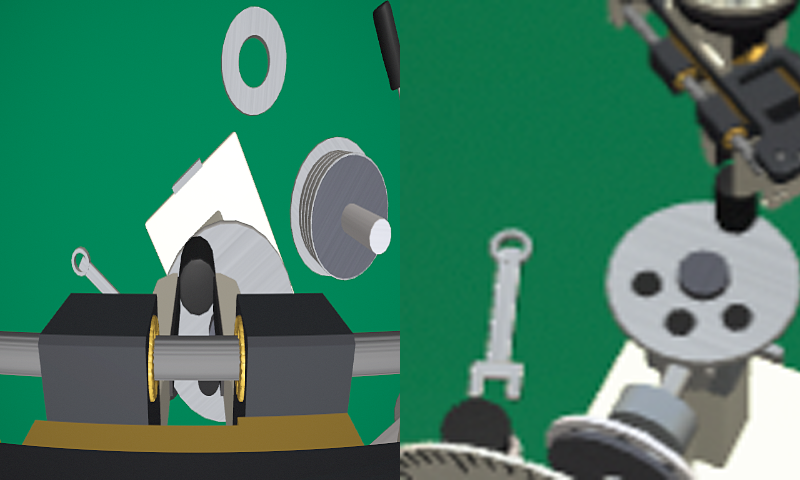

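```bash
python3 - <<'E'
from h import *
s=robot.read_state(); d=dict(np.load('pics/w2.npz'));T=np.eye(4);T[:3,:3]=s['ee_rot'];T[:3,3]=s['tool_pos'];d['cam_to_world']=T@d['T_tool_cam']
print(d['T_tool_cam'].round(3).tolist(),s['width'],s['grasp_force'],s['t'])
for p in ([0,0,0],[0,0,.017],[0,0,-.01],[.0075,0,.017],[-.0075,0,.017]): print(p,proj(d,(T@np.array(p+[1]))[:3]).round(0))
cv2.imwrite('pics/w2z.png',cv2.resize(d['pixels'][220:440,210:430,::-1],None,fx=2.5,fy=2.5))
E
```

```text
[[-0.001, -0.971, -0.24, 0.067], [1.0, -0.001, -0.0, -0.001], [0.0, -0.24, 0.971, -0.182], [0.0, 0.0, 0.0, 1.0]] 0.2197551804851986 0.0 3.9667
[0, 0, 0] [317. 282.]
[0, 0, 0.017] [316. 270.]
[0, 0, -0.01] [317. 290.]
[0.0075, 0, 0.017] [316. 256.]
[-0.0075, 0, 0.017] [316. 284.]
```

View pics/w2z.png

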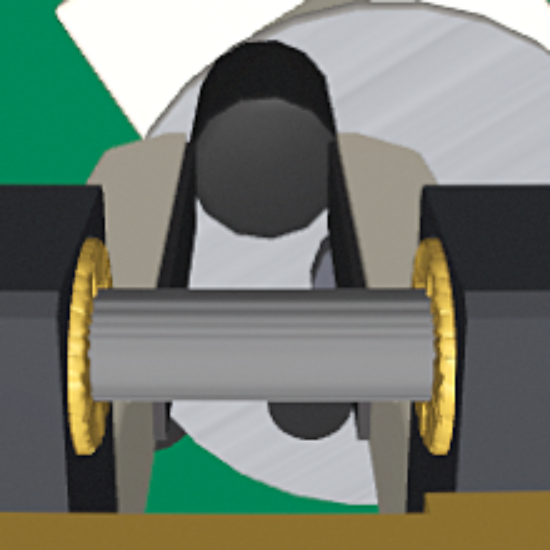

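The knob is centred between the pads at about (316,287), so I'll close further to see where the fingers stop.

Emit:
step_arm([
  [0,0,0],
  [0,0,0],
  [0,0,0],
], grip=[10,10,10], roll=[0,0,0])

```text
t: 4.22
tool_pos: [0.487, -0.0228, 0.2561]
ee_rot: [[-0.955, 0.295, -0.0], [0.295, 0.955, -0.0], [0.0, -0.0, -1.0]]
force: [-0.6, 0.1, 1.1]
width: 0.112
grasp_force: 0.0
```

```bash
python3 - <<'E'
from h import *
s=robot.read_state();print(s['width'],s['grasp_force'],s['t'],s['wrist_torque'])
d=grab('wrist','w3.png'); a=dict(np.load('pics/w2.npz'))['pixels'];b=d['pixels'];w1=dict(np.load('pics/w1.npz'))['pixels']
for r in (255,270,285,300,320):
    for i in(w1,a,b): print(r,' '.join(str(int(v)) for v in i[r,250:384:4].mean(1)))
E
```

```text
0.1120927205869728 0.0 4.2167 [-0.02127767  0.01398977 -0.01747074]
255 71 72 71 72 72 72 134 194 187 182 186 186 185 190 193 187 189 193 187 185 185 188 188 175 47 60 54 48 184 186 187 187 185 187
255 73 248 253 253 253 253 253 253 160 177 43 25 23 31 24 28 26 29 26 27 28 23 23 207 197 194 184 188 189 191 191 192 193 197
255 72 246 253 252 252 252 252 252 206 167 0 24 24 24 25 28 27 28 24 29 27 25 21 203 193 192 182 185 187 186 188 190 192 194
270 71 71 71 71 71 71 189 191 194 188 187 185 185 186 187 190 187 185 185 188 64 111 112 112 111 112 110 109 112 110 109 192 185 190
270 74 75 75 81 255 161 197 195 195 206 24 68 75 75 77 74 75 74 70 68 67 65 66 22 196 193 195 199 197 192 191 193 191 192
270 73 75 74 78 254 157 195 192 191 196 25 67 74 74 73 73 72 72 72 70 67 62 64 17 192 190 193 197 195 188 187 190 187 189
285 194 70 71 71 72 71 187 186 189 188 187 186 187 189 185 184 188 187 187 189 184 109 111 110 111 108 112 113 109 109 109 189 185 186
285 149 149 149 149 149 150 149 148 108 30 65 68 66 65 66 66 65 65 61 62 62 61 61 27 67 148 149 149 147 149 148 150 147 192
285 73 73 74 81 147 147 146 148 146 146 146 147 23 58 68 63 64 64 63 61 27 148 147 147 146 147 146 146 147 189 189 190 193 186
300 71 71 71 71 72 70 68 102 186 187 190 188 188 190 188 188 188 184 188 180 181 186 187 189 189 188 186 188 190 192 30 52 45 156
300 23 149 150 150 148 148 148 150 37 23 31 61 59 59 59 60 59 61 60 60 58 55 56 25 35 128 149 149 149 149 149 148 40 39
300 40 37 38 38 38 38 38 30 148 147 146 151 34 47 59 60 58 60 58 55 36 144 145 145 145 22 41 39 39 40 40 41 38 40
320 71 71 199 27 20 60 68 57 49 23 124 191 189 182 188 189 191 190 40 56 57 54 131 187 188 191 186 189 189 194 54 43 83 190
320 84 151 149 149 148 148 145 31 22 32 193 192 193 193 192 194 196 195 193 191 191 194 47 65 23 37 111 148 148 147 148 149 114 103
320 37 40 38 40 42 39 25 107 78 146 146 22 27 207 189 190 192 194 190 197 28 27 147 146 117 99 50 40 40 40 41 38 42 40
```

```bash
python3 - <<'E'
from h import *
print(robot.tips_ahead, [x for x in dir(robot) if x[0]!='_'])
s=robot.read_state();d=dict(np.load('pics/w3.npz'));T=np.eye(4);d['cam_to_world']=d['T_tool_cam'];print(d['fx'])
for z in(.017,0,-.01,-.02,-.03):
  for w in (60.2,24.8,10.4): print(z,w,[proj(d,[x,y*w/2000,z]).round(0).tolist() for x in(.0075,-.0075) for y in(-1,1)])
E
```

```text
0.017 ['MotionError', 'get_image', 'job_done', 'read_state', 'tips_ahead']
422.8988258757312
0.017 60.2 [[255.0, 256.0], [377.0, 255.0], [256.0, 284.0], [376.0, 284.0]]
0.017 24.8 [[291.0, 256.0], [342.0, 255.0], [292.0, 284.0], [341.0, 284.0]]
0.017 10.4 [[306.0, 256.0], [327.0, 256.0], [306.0, 284.0], [327.0, 284.0]]
0 60.2 [[250.0, 266.0], [383.0, 266.0], [251.0, 297.0], [382.0, 297.0]]
0 24.8 [[289.0, 266.0], [344.0, 266.0], [290.0, 297.0], [343.0, 297.0]]
0 10.4 [[305.0, 266.0], [328.0, 266.0], [305.0, 297.0], [328.0, 297.0]]
-0.01 60.2 [[247.0, 273.0], [387.0, 273.0], [248.0, 306.0], [385.0, 306.0]]
-0.01 24.8 [[288.0, 274.0], [346.0, 273.0], [288.0, 306.0], [345.0, 306.0]]
-0.01 10.4 [[305.0, 274.0], [329.0, 273.0], [305.0, 306.0], [329.0, 306.0]]
-0.02 60.2 [[243.0, 281.0], [391.0, 281.0], [245.0, 315.0], [389.0, 315.0]]
-0.02 24.8 [[286.0, 282.0], [347.0, 281.0], [287.0, 315.0], [347.0, 315.0]]
-0.02 10.4 [[304.0, 282.0], [330.0, 282.0], [304.0, 315.0], [329.0, 315.0]]
-0.03 60.2 [[239.0, 290.0], [395.0, 290.0], [241.0, 326.0], [393.0, 326.0]]
-0.03 24.8 [[285.0, 291.0], [349.0, 290.0], [285.0, 326.0], [348.0, 326.0]]
-0.03 10.4 [[303.0, 291.0], [331.0, 291.0], [304.0, 326.0], [330.0, 326.0]]
```

The pad tips in the wrist image (row ~273, columns 240/388) show the fingertips actually sit about 12 mm behind the nominal TCP. That means they closed just above the knob, so I'll open and descend in stages.

Emit:
step_arm([
  [0,0,-4],
  [0,0,0],
  [0,0,0],
  [0,0,0],
  [0,0,0],
  [0,0,4],
  [0,0,8],
  [0,0,7],
], grip=[50,50,50,50,50,50,50,50], roll=[0,0,0,0,0,0,0,0])

```text
t: 4.93
tool_pos: [0.4869, -0.0229, 0.2401]
ee_rot: [[-0.955, 0.295, -0.0], [0.295, 0.955, -0.0], [0.0, -0.0, -1.0]]
force: [0.5, 0.2, -0.7]
width: 0.537
grasp_force: 0.0
```

```bash
python3 - <<'E'
from h import *
s=robot.read_state();print(s['width'],s['tool_pos'],s['t'],s['force'])
d=grab('wrist','w4.png');e=grab('scene','s4.png')
b=cv2.resize(e['pixels'][160:260,270:370,::-1],None,fx=4,fy=4,interpolation=cv2.INTER_CUBIC)
cv2.imwrite('pics/m4.png',np.concatenate([cv2.resize(d['pixels'][220:380,220:420,::-1],(500,400)),b[:,:300]],1))
E
```

```text
0.5370137977454605 [ 0.48691909 -0.02285061  0.24010559] 4.9333 [ 0.53048645  0.21972454 -0.74252039]
```

View pics/m4.png

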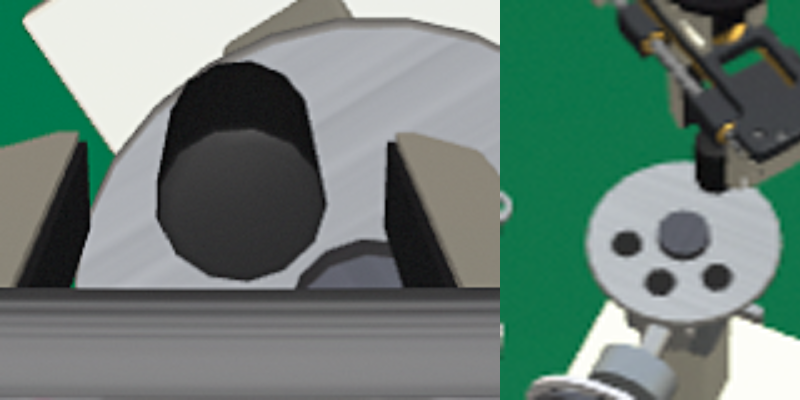

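The tips now overlap only the top of the knob and are centred on it: knob at column ~241 of the crop, pads at ~237. I'll go 14 mm deeper and grip.

Emit:
step_arm([
  [0,0,5],
  [0,0,5],
  [0,0,4],
  [0,0,0],
  [0,0,0],
  [0,0,0],
  [0,0,0],
  [0,0,0],
], grip=[50,50,50,20,20,20,20,20], roll=[0,0,0,0,0,0,0,0])

```text
t: 5.7
tool_pos: [0.4871, -0.0228, 0.2274]
ee_rot: [[-0.955, 0.295, 0.001], [0.295, 0.955, 0.0], [-0.001, 0.0, -1.0]]
force: [1.1, 0.5, 1.7]
width: 0.296
grasp_force: 30.0
```

```bash
python3 -c "
from track import *
s=robot.read_state();print(s['width']*93,s['grasp_force'],s['force'],s['wrist_torque'],s['tool_pos']);print(read()[:3])"
```

```text
27.491534927573753 30.000003576278687 [1.06768046 0.45910619 1.6941228 ] [ 0.07410193 -0.19438995  0.02893365] [ 0.48714957 -0.02277927  0.22744422]
(5.7, np.float64(-0.0008648093649584476), np.float64(0.03974962025765194))
```

```bash
cat > gen.py <<'E'
import numpy as np, json, sys, os
# state: commanded xy (mm), wheel angle deg gone, centre
def load(): return json.load(open('st.json')) if os.path.exists('st.json') else dict(p=[487.1,-22.8],c=[535.3,-10.8],phi=194.0,r=50.0,inc=[])
R=np.array([[-.9554,.2953],[.2953,.9554]]) # columns tool x,y in world (symmetric)
def gen(incs,save=True):
    S=load(); p=np.array(S['p'])
    for k in range(0,len(incs),8):
        out=[]
        for i in incs[k:k+8]:
            S['phi']-=i; f=np.radians(S['phi']); tgt=np.array(S['c'])+S['r']*np.array([np.cos(f),np.sin(f)])
            d=np.round(R.T@(tgt-p),1); p=p+R@d; out.append([float(d[0]),float(d[1]),0])
        print(json.dumps(out))
    S['p']=p.tolist(); S['inc']+=list(map(float,incs)); print('phi',S['phi'])
    if save: json.dump(S,open('st.json','w'))
E
python3 -c "
from gen import *
gen([.4*i for i in range(1,17)]+[6.5]*8)"
```

```text
[[0.5, 0.1, 0], [0.3, 0.6, 0], [0.5, 0.9, 0], [0.7, 1.3, 0], [0.7, 1.5, 0], [0.9, 1.9, 0], [0.9, 2.3, 0], [0.9, 2.7, 0]]
[[0.8, 3.0, 0], [0.7, 3.4, 0], [0.4, 3.8, 0], [0.2, 4.2, 0], [-0.2, 4.6, 0], [-0.7, 4.8, 0], [-1.2, 5.1, 0], [-2.0, 5.2, 0]]
[[-2.5, 5.1, 0], [-3.1, 4.7, 0], [-3.6, 4.4, 0], [-4.1, 4.0, 0], [-4.4, 3.4, 0], [-4.9, 2.9, 0], [-5.2, 2.4, 0], [-5.4, 1.7, 0]]
phi 87.6
```

Emit:
step_arm([
  [0.5,0.1,0],
  [0.3,0.6,0],
  [0.5,0.9,0],
  [0.7,1.3,0],
  [0.7,1.5,0],
  [0.9,1.9,0],
  [0.9,2.3,0],
  [0.9,2.7,0],
], grip=[20,20,20,20,20,20,20,20], roll=[0,0,0,0,0,0,0,0])

```text
t: 6.42
tool_pos: [0.4851, -0.0103, 0.2274]
ee_rot: [[-0.955, 0.295, 0.0], [0.295, 0.955, -0.0], [-0.0, -0.0, -1.0]]
force: [2.4, -2.0, 5.0]
width: 0.292
grasp_force: 30.0
```

Emit:
step_arm([
  [0.8,3.0,0],
  [0.7,3.4,0],
  [0.4,3.8,0],
  [0.2,4.2,0],
  [-0.2,4.6,0],
  [-0.7,4.8,0],
  [-1.2,5.1,0],
  [-2.0,5.2,0],
], grip=[20,20,20,20,20,20,20,20], roll=[0,0,0,0,0,0,0,0])

```text
t: 7.08
tool_pos: [0.4963, 0.0223, 0.2274]
ee_rot: [[-0.955, 0.295, -0.002], [0.295, 0.955, 0.001], [0.002, -0.0, -1.0]]
force: [-6.7, 2.2, 8.2]
width: 0.295
grasp_force: 30.0
```

```bash
cat > rd.py <<'E'
from track import *
from gen import load
s=robot.read_state();S=load();print('W',s['width']*93,s['force'].round(1) if hasattr(s['force'],'round') else s['force'],'pos',np.round(np.array(s['tool_pos'])*1000,1))
t,a,e,d=read();print('t,a,e',t,round(a,4),round(e,2))
E
cat > /dev/null; python3 rd.py
```

```text
W 27.432339106845472 [-6.7  2.2  8.2] pos [496.3  22.3 227.4]
t,a,e 7.0833 0.1853 0.12
```

Emit:
step_arm([
  [-2.5,5.1,0],
  [-3.1,4.7,0],
  [-3.6,4.4,0],
  [-4.1,4.0,0],
  [-4.4,3.4,0],
  [-4.9,2.9,0],
  [-5.2,2.4,0],
  [-5.4,1.7,0],
], grip=[20,20,20,20,20,20,20,20], roll=[0,0,0,0,0,0,0,0])

```text
t: 7.8
tool_pos: [0.537, 0.0409, 0.2274]
ee_rot: [[-0.956, 0.294, -0.001], [0.294, 0.956, 0.003], [0.002, 0.002, -1.0]]
force: [-2.5, 10.3, 7.6]
width: 0.292
grasp_force: 30.0
```

```bash
python3 rd.py; python3 -c "
from gen import *
gen([6.5]*24)"
```

```text
W 27.128901045427632 [-2.5 10.3  7.6] pos [537.   40.9 227.4]
t,a,e 7.8 0.3859 0.16
[[-5.5, 1.2, 0], [-5.7, 0.5, 0], [-5.6, -0.2, 0], [-5.6, -0.8, 0], [-5.5, -1.4, 0], [-5.3, -2.0, 0], [-5.1, -2.6, 0], [-4.7, -3.2, 0]]
[[-4.3, -3.7, 0], [-3.8, -4.1, 0], [-3.4, -4.6, 0], [-2.8, -4.9, 0], [-2.3, -5.2, 0], [-1.7, -5.4, 0], [-1.0, -5.6, 0], [-0.4, -5.6, 0]]
[[0.2, -5.7, 0], [0.9, -5.6, 0], [1.5, -5.5, 0], [2.2, -5.2, 0], [2.7, -5.0, 0], [3.2, -4.6, 0], [3.8, -4.3, 0], [4.2, -3.8, 0]]
phi -68.4
```

```bash
cat > sim.py <<'E'
import numpy as np, json
from scipy.optimize import least_squares
# timeline segments: rows (t0,inc) from 'tl.json': list of [t_start, [incs]]
def speed_fn(tl):
    ts=[];w=[]
    for t0,incs in tl:
        for i,v in enumerate(incs): ts.append(t0+i/12); w.append(np.radians(v)*12)
    return np.array(ts),np.array(w)
def sim(tl,I,k,z,tend,lag=.04,dt=.01,t0=5.75):
    ts,w=speed_fn(tl); n=int((tend-t0)/dt)+1; T=t0+dt*np.arange(n); X=np.zeros(n); x=v=0.; c=2*z*np.sqrt(I*k); wf=0.
    for j in range(n):
        t=T[j]; X[j]=x; i=np.searchsorted(ts,t+1e-9)-1; cmd=w[i] if i>=0 and t<ts[i]+1/12-1e-9 else 0.
        wf+=(cmd-wf)*dt/lag
        a=(.032*wf-c*v-k*x)/I; v+=a*dt; x+=v*dt
    return T,X
def fit(tl,obs):
    obs=np.array(obs)
    def res(q):
        T,X=sim(tl,np.exp(q[0])*.047,np.exp(q[1])*.12,q[2],obs[-1,0]+.1,lag=.05)
        return np.concatenate([(np.interp(obs[:,0],T,X)-obs[:,1])/.005,[q[0]/.08,q[1]/.5,(q[2]-.1)/.02]])
    r=least_squares(res,[0,0,.1],diff_step=.02); return np.exp(r.x[0])*.047,np.exp(r.x[1])*.12,r.x[2],r.fun
E
python3 - <<'E'
import json,numpy as np
from gen import *
S=load(); S['inc']=S['inc'][:24]; S['phi']=87.6; f=np.radians(87.6); S['p']=[S['c'][0]+50*np.cos(f),S['c'][1]+50*np.sin(f)]; json.dump(S,open('st.json','w'))
from sim import *
tl=[[5.75,S['inc'][:16]],[7.1333,S['inc'][16:]]]; json.dump(tl,open('tl.json','w'))
I,k,z,f=fit(tl,[(5.7,0),(7.0833,.1853),(7.8,.3859)]); print(I,k,z,f.round(2))
for kk in (.09,.12,.18,.3):
    T,X=sim(tl,.047,kk,.1,9.5); print(kk,np.interp([7.083,7.8,8.2,8.6,9],T,X).round(3))
E
```

```text
0.04685810238604333 0.15016483467964975 0.10033810739572513 [ 0.   -0.04  0.02 -0.04  0.45  0.02]
0.09 [0.215 0.531 0.618 0.522 0.288]
0.12 [0.201 0.453 0.48  0.326 0.07 ]
0.18 [ 0.176  0.334  0.289  0.096 -0.121]
0.3 [ 0.137  0.189  0.105 -0.053 -0.136]
```

```bash
cat > plan.py <<'E'
import json,sys,numpy as np
from sim import *
from gen import gen
# usage: plan.py target ncalls_optim pausesEvery  n_exec
def plan(target,n,every,nexec,wfin=None,rnd=1):
    tl=json.load(open('tl.json')); L=[tuple(map(float,l.split()[:2])) for l in open('log.txt')]; L=[(max(t,5.7),a) for t,a in L if t>5.6]
    I,k,z,f=fit(tl,L); print('I %.4f k %.4f z %.3f'%(I,k,z),'res(rad)',(f[:len(L)]*.005).round(3))
    tnow=json.load(open('now.json')); last=tl[-1][1][-1]; fin=np.degrees(k*target/.032)/12; pf=1+(.6/8 if every==1 else .6/8/every)
    def build(u):
        seg=[];t=tnow;p=last
        for j,v in enumerate(list(u)+[fin*pf]*6):
            seg.append([t,list(np.round(p+(v-p)*np.minimum(1,np.arange(1,9)/6),rnd))]);p=v;t+=8/12+(.05 if (j+1)%every==0 else 0)
        return seg,t
    def res(u):
        seg,te=build(u); T,X=sim(tl+seg,I,k,z,te); m=T>tnow+(n-1)*.67; m2=(T>tnow)&~m
        return np.concatenate([(X[m]-target)[::5],(X[m2]-target)[::5]*.15,.003*np.diff([last,*u,fin*pf])])
    r=least_squares(res,[fin]*n,bounds=(0,26),diff_step=.02); seg,te=build(r.x); T,X=sim(tl+seg,I,k,z,te)
    m=T>tnow-.01; print('fin',fin,'u',r.x.round(1)); print('pred',list(zip(T[m][::33].round(2),X[m][::33].round(3))))
    seg=seg[:nexec]; gen([v for s in seg for v in s[1]]); json.dump(tl+seg,open('tl.json','w'))
    print('incs',[s[1] for s in seg])
if __name__=='__main__':
    a=sys.argv; plan(float(a[1]),int(a[2]),int(a[3]),int(a[4]))
E
echo 7.85 > now.json
cat >> rd.py <<'E'
import json;json.dump(round(robot.read_state()['t'],4),open('now.json','w'))
E
python3 plan.py .48 3 1 1
```

```text
I 0.0468 k 0.1502 z 0.100 res(rad) [ 0.001 -0.     0.   ]
fin 10.757390278918649 u [10.8 11.  11.6]
pred [(np.float64(7.85), np.float64(0.397)), (np.float64(8.18), np.float64(0.426)), (np.float64(8.51), np.float64(0.45)), (np.float64(8.84), np.float64(0.462)), (np.float64(9.17), np.float64(0.477)), (np.float64(9.5), np.float64(0.479)), (np.float64(9.83), np.float64(0.481)), (np.float64(10.16), np.float64(0.481)), (np.float64(10.49), np.float64(0.48)), (np.float64(10.82), np.float64(0.483)), (np.float64(11.15), np.float64(0.48)), (np.float64(11.48), np.float64(0.485)), (np.float64(11.81), np.float64(0.48)), (np.float64(12.14), np.float64(0.486)), (np.float64(12.47), np.float64(0.479)), (np.float64(12.8), np.float64(0.484)), (np.float64(13.13), np.float64(0.479)), (np.float64(13.46), np.float64(0.482)), (np.float64(13.79), np.float64(0.48)), (np.float64(14.12), np.float64(0.481))]
[[-6.2, 1.2, 0], [-6.8, 0.5, 0], [-7.6, -0.7, 0], [-8.0, -1.9, 0], [-8.0, -3.5, 0], [-7.8, -5.3, 0], [-6.7, -6.6, 0], [-5.4, -7.7, 0]]
phi 11.899999999999984
incs [[np.float64(7.2), np.float64(7.9), np.float64(8.7), np.float64(9.4), np.float64(10.1), np.float64(10.8), np.float64(10.8), np.float64(10.8)]]
```

Emit:
step_arm([
  [-6.2,1.2,0],
  [-6.8,0.5,0],
  [-7.6,-0.7,0],
  [-8.0,-1.9,0],
  [-8.0,-3.5,0],
  [-7.8,-5.3,0],
  [-6.7,-6.6,0],
  [-5.4,-7.7,0],
], grip=[20,20,20,20,20,20,20,20], roll=[0,0,0,0,0,0,0,0])

```text
t: 8.52
tool_pos: [0.5844, 0.0001, 0.2274]
ee_rot: [[-0.956, 0.295, -0.0], [0.295, 0.956, 0.001], [0.001, 0.001, -1.0]]
force: [-2.3, 3.8, 5.6]
width: 0.295
grasp_force: 30.0
```

```bash
python3 rd.py; python3 plan.py .48 3 1 1
```

```text
W 27.454718998919528 [-2.3  3.8  5.6] pos [5.844e+02 1.000e-01 2.274e+02]
t,a,e 8.5167 0.4688 0.17
I 0.0480 k 0.1458 z 0.107 res(rad) [ 0.001 -0.003  0.003 -0.001]
fin 10.440362476858885 u [10.6 11.7 11.2]
pred [(np.float64(8.56), np.float64(0.473)), (np.float64(8.89), np.float64(0.486)), (np.float64(9.22), np.float64(0.498)), (np.float64(9.55), np.float64(0.488)), (np.float64(9.88), np.float64(0.483)), (np.float64(10.21), np.float64(0.478)), (np.float64(10.54), np.float64(0.479)), (np.float64(10.87), np.float64(0.48)), (np.float64(11.2), np.float64(0.478)), (np.float64(11.53), np.float64(0.481)), (np.float64(11.86), np.float64(0.477)), (np.float64(12.19), np.float64(0.482)), (np.float64(12.52), np.float64(0.476)), (np.float64(12.85), np.float64(0.482)), (np.float64(13.18), np.float64(0.476)), (np.float64(13.51), np.float64(0.481)), (np.float64(13.84), np.float64(0.477)), (np.float64(14.17), np.float64(0.48)), (np.float64(14.5), np.float64(0.479)), (np.float64(14.83), np.float64(0.479))]
[[-3.7, -8.7, 0], [-2.1, -9.1, 0], [-0.4, -9.3, 0], [1.4, -9.1, 0], [3.0, -8.7, 0], [4.6, -8.1, 0], [5.9, -7.0, 0], [7.2, -5.9, 0]]
phi -73.30000000000001
incs [[np.float64(10.8), np.float64(10.7), np.float64(10.7), np.float64(10.6), np.float64(10.6), np.float64(10.6), np.float64(10.6), np.float64(10.6)]]
```

Emit:
step_arm([
  [-3.7,-8.7,0],
  [-2.1,-9.1,0],
  [-0.4,-9.3,0],
  [1.4,-9.1,0],
  [3.0,-8.7,0],
  [4.6,-8.1,0],
  [5.9,-7.0,0],
  [7.2,-5.9,0],
], grip=[20,20,20,20,20,20,20,20], roll=[0,0,0,0,0,0,0,0])

```text
t: 9.23
tool_pos: [0.5489, -0.0574, 0.2274]
ee_rot: [[-0.956, 0.294, -0.001], [0.294, 0.956, 0.003], [0.002, 0.003, -1.0]]
force: [-0.8, 16.3, 6.8]
width: 0.294
grasp_force: 30.0
```

```bash
python3 rd.py; python3 plan.py .48 3 1 1 | grep -v pred
```

```text
W 27.308076224603735 [-0.8 16.3  6.8] pos [548.9 -57.4 227.4]
t,a,e 9.2333 0.491 0.11
I 0.0483 k 0.1471 z 0.099 res(rad) [ 0.001 -0.003  0.003 -0.003  0.001]
fin 10.538409388296357 u [11.7 11.2 11.3]
[[8.3, -4.4, 0], [9.1, -2.9, 0], [9.7, -1.1, 0], [9.9, 0.8, 0], [9.7, 2.8, 0], [9.0, 4.8, 0], [7.8, 6.5, 0], [6.4, 8.0, 0]]
phi -164.39999999999998
incs [[np.float64(10.8), np.float64(11.0), np.float64(11.2), np.float64(11.4), np.float64(11.6), np.float64(11.7), np.float64(11.7), np.float64(11.7)]]
```

Emit:
step_arm([
  [8.3,-4.4,0],
  [9.1,-2.9,0],
  [9.7,-1.1,0],
  [9.9,0.8,0],
  [9.7,2.8,0],
  [9.0,4.8,0],
  [7.8,6.5,0],
  [6.4,8.0,0],
], grip=[20,20,20,20,20,20,20,20], roll=[0,0,0,0,0,0,0,0])

```text
t: 9.95
tool_pos: [0.4872, -0.0237, 0.2274]
ee_rot: [[-0.955, 0.295, 0.002], [0.295, 0.955, 0.0], [-0.002, 0.001, -1.0]]
force: [11.6, -0.0, 2.8]
width: 0.293
grasp_force: 30.0
```

```bash
sed -i 's/-10.8\]/-9.6]/' st.json; python3 rd.py; python3 plan.py .48 3 1 1 | grep -v pred
```

```text
W 27.230106028422064 [11.6 -0.   2.8] pos [487.2 -23.7 227.4]
t,a,e 9.95 0.4519 0.08
I 0.0511 k 0.1508 z 0.073 res(rad) [ 0.001 -0.007  0.003  0.001 -0.006  0.006]
fin 10.802478763563135 u [11.5 11.1 11.7]
[[5.0, 10.2, 0], [2.6, 9.8, 0], [0.7, 10.1, 0], [-1.4, 9.9, 0], [-3.3, 9.4, 0], [-5.2, 8.6, 0], [-6.7, 7.4, 0], [-8.1, 5.9, 0]]
phi -256.79999999999995
incs [[np.float64(11.7), np.float64(11.6), np.float64(11.6), np.float64(11.5), np.float64(11.5), np.float64(11.5), np.float64(11.5), np.float64(11.5)]]
```

Emit:
step_arm([
  [5.0,10.2,0],
  [2.6,9.8,0],
  [0.7,10.1,0],
  [-1.4,9.9,0],
  [-3.3,9.4,0],
  [-5.2,8.6,0],
  [-6.7,7.4,0],
  [-8.1,5.9,0],
], grip=[20,20,20,20,20,20,20,20], roll=[0,0,0,0,0,0,0,0])

```text
t: 10.67
tool_pos: [0.5239, 0.0399, 0.2274]
ee_rot: [[-0.956, 0.295, -0.001], [0.295, 0.956, -0.0], [0.001, -0.0, -1.0]]
force: [-3.3, -6.7, 7.9]
width: 0.294
grasp_force: 30.0
```

```bash
python3 rd.py; cp pics/scene0.png /dev/null; python3 plan.py .48 4 2 2 | grep -v predx
```

```text
W 27.355318720334097 [-3.3 -6.7  7.9] pos [523.9  39.9 227.4]
t,a,e 10.6667 0.4489 0.07
I 0.0525 k 0.1519 z 0.067 res(rad) [ 0.001 -0.009  0.001  0.003 -0.005  0.002  0.005]
fin 10.877274236626521 u [10.7 11.2 11.3 11.4]
pred [(np.float64(10.71), np.float64(0.456)), (np.float64(11.04), np.float64(0.461)), (np.float64(11.37), np.float64(0.47)), (np.float64(11.7), np.float64(0.481)), (np.float64(12.03), np.float64(0.492)), (np.float64(12.36), np.float64(0.487)), (np.float64(12.69), np.float64(0.48)), (np.float64(13.02), np.float64(0.479)), (np.float64(13.35), np.float64(0.485)), (np.float64(13.68), np.float64(0.482)), (np.float64(14.01), np.float64(0.476)), (np.float64(14.34), np.float64(0.477)), (np.float64(14.67), np.float64(0.484)), (np.float64(15.0), np.float64(0.486)), (np.float64(15.33), np.float64(0.478)), (np.float64(15.66), np.float64(0.477)), (np.float64(15.99), np.float64(0.482)), (np.float64(16.32), np.float64(0.487)), (np.float64(16.65), np.float64(0.478)), (np.float64(16.98), np.float64(0.475)), (np.float64(17.31), np.float64(0.48))]
[[-9.0, 4.2, 0], [-9.5, 2.2, 0], [-9.7, 0.4, 0], [-9.4, -1.4, 0], [-8.8, -3.2, 0], [-8.1, -4.7, 0], [-7.0, -6.1, 0], [-5.8, -7.4, 0]]
[[-4.3, -8.3, 0], [-2.7, -9.1, 0], [-1.0, -9.5, 0], [0.9, -9.6, 0], [2.7, -9.3, 0], [4.5, -8.6, 0], [6.1, -7.6, 0], [7.5, -6.3, 0]]
phi -432.6999999999999
incs [[np.float64(11.4), np.float64(11.2), np.float64(11.1), np.float64(10.9), np.float64(10.8), np.float64(10.7), np.float64(10.7), np.float64(10.7)], [np.float64(10.8), np.float64(10.9), np.float64(11.0), np.float64(11.0), np.float64(11.1), np.float64(11.2), np.float64(11.2), np.float64(11.2)]]
```

Emit:
step_arm([
  [-9.0,4.2,0],
  [-9.5,2.2,0],
  [-9.7,0.4,0],
  [-9.4,-1.4,0],
  [-8.8,-3.2,0],
  [-8.1,-4.7,0],
  [-7.0,-6.1,0],
  [-5.8,-7.4,0],
], grip=[20,20,20,20,20,20,20,20], roll=[0,0,0,0,0,0,0,0])

```text
t: 11.38
tool_pos: [0.5835, 0.0045, 0.2274]
ee_rot: [[-0.956, 0.295, -0.001], [0.295, 0.956, 0.001], [0.002, 0.0, -1.0]]
force: [-5.9, 1.8, 9.4]
width: 0.295
grasp_force: 30.0
```

Emit:
step_arm([
  [-4.3,-8.3,0],
  [-2.7,-9.1,0],
  [-1.0,-9.5,0],
  [0.9,-9.6,0],
  [2.7,-9.3,0],
  [4.5,-8.6,0],
  [6.1,-7.6,0],
  [7.5,-6.3,0],
], grip=[20,20,20,20,20,20,20,20], roll=[0,0,0,0,0,0,0,0])

```text
t: 12.05
tool_pos: [0.5503, -0.0567, 0.2274]
ee_rot: [[-0.956, 0.295, 0.0], [0.295, 0.956, 0.001], [0.0, 0.001, -1.0]]
force: [1.0, 5.9, 7.0]
width: 0.295
grasp_force: 30.0
```

```bash
sed -i "s/^t,a,e,d=read();/t,a,e,d=read();np.savez('pics\/last.npz',**d);cv2.imwrite('pics\/last.png',cv2.resize(d['pixels'][250:330,250:330,::-1],None,fx=7,fy=7,interpolation=cv2.INTER_CUBIC));/" rd.py; python3 rd.py; python3 plan.py .48 4 2 2 | grep -v predx
```

```text
W 27.39976506598529 [1.  5.9 7. ] pos [550.3 -56.7 227.4]
t,a,e 12.05 0.4922 0.13
I 0.0525 k 0.1519 z 0.067 res(rad) [ 0.001 -0.009  0.001  0.002 -0.005  0.002  0.005  0.   ]
fin 10.878605203846242 u [11.1 11.7 11.1 11.4]
pred [(np.float64(12.1), np.float64(0.494)), (np.float64(12.43), np.float64(0.488)), (np.float64(12.76), np.float64(0.483)), (np.float64(13.09), np.float64(0.481)), (np.float64(13.42), np.float64(0.487)), (np.float64(13.75), np.float64(0.482)), (np.float64(14.08), np.float64(0.479)), (np.float64(14.41), np.float64(0.479)), (np.float64(14.74), np.float64(0.485)), (np.float64(15.07), np.float64(0.482)), (np.float64(15.4), np.float64(0.476)), (np.float64(15.73), np.float64(0.477)), (np.float64(16.06), np.float64(0.484)), (np.float64(16.39), np.float64(0.485)), (np.float64(16.72), np.float64(0.478)), (np.float64(17.05), np.float64(0.477)), (np.float64(17.38), np.float64(0.482)), (np.float64(17.71), np.float64(0.487)), (np.float64(18.04), np.float64(0.478)), (np.float64(18.37), np.float64(0.476)), (np.float64(18.7), np.float64(0.48))]
[[8.5, -4.7, 0], [9.3, -3.0, 0], [9.7, -1.1, 0], [9.7, 0.8, 0], [9.3, 2.6, 0], [8.6, 4.4, 0], [7.6, 5.9, 0], [6.4, 7.4, 0]]
[[4.8, 8.4, 0], [3.1, 9.4, 0], [1.3, 9.8, 0], [-0.8, 10.0, 0], [-2.7, 9.7, 0], [-4.7, 9.1, 0], [-6.5, 7.9, 0], [-7.9, 6.4, 0]]
phi -613.9000000000001
incs [[np.float64(11.2), np.float64(11.2), np.float64(11.2), np.float64(11.1), np.float64(11.1), np.float64(11.1), np.float64(11.1), np.float64(11.1)], [np.float64(11.2), np.float64(11.3), np.float64(11.4), np.float64(11.5), np.float64(11.6), np.float64(11.7), np.float64(11.7), np.float64(11.7)]]
```

View pics/last.png

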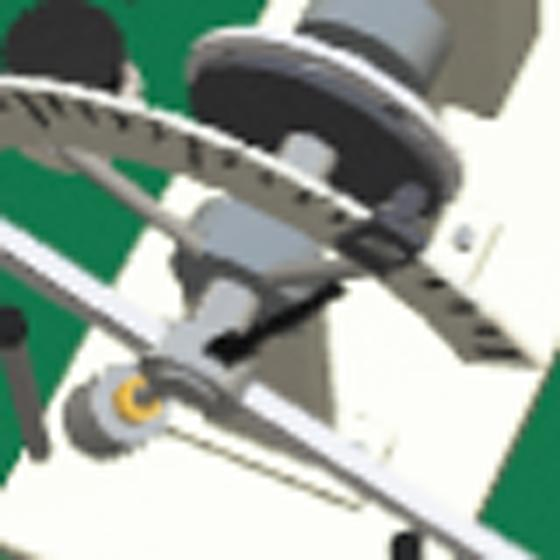

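The close view shows the pointer leaning to its tip at scene (298.6,291.4), in line with the tab, whose inner edge is centred near (302.4,286). I'll check this against the model while holding.

Emit:
step_arm([
  [8.5,-4.7,0],
  [9.3,-3.0,0],
  [9.7,-1.1,0],
  [9.7,0.8,0],
  [9.3,2.6,0],
  [8.6,4.4,0],
  [7.6,5.9,0],
  [6.4,7.4,0],
], grip=[20,20,20,20,20,20,20,20], roll=[0,0,0,0,0,0,0,0])

```text
t: 12.77
tool_pos: [0.4876, -0.0247, 0.2274]
ee_rot: [[-0.955, 0.296, 0.0], [0.296, 0.955, -0.0], [-0.0, -0.0, -1.0]]
force: [5.3, -2.2, 5.3]
width: 0.295
grasp_force: 30.0
```

Emit:
step_arm([
  [4.8,8.4,0],
  [3.1,9.4,0],
  [1.3,9.8,0],
  [-0.8,10.0,0],
  [-2.7,9.7,0],
  [-4.7,9.1,0],
  [-6.5,7.9,0],
  [-7.9,6.4,0],
], grip=[20,20,20,20,20,20,20,20], roll=[0,0,0,0,0,0,0,0])

```text
t: 13.43
tool_pos: [0.5215, 0.0393, 0.2274]
ee_rot: [[-0.956, 0.295, -0.001], [0.295, 0.956, -0.0], [0.001, -0.0, -1.0]]
force: [-1.8, -6.2, 8.8]
width: 0.294
grasp_force: 30.0
```

```bash
python3 - <<'E'
from track import *
def Q(x,a,r): return proj(s0,W((x,r*np.sin(a),.17+r*np.cos(a)))).round(1)
print('ptr',Q(.226,.492,.128),Q(.226,.492,.03)); 
for x in(.205,.209,.213):
  for a in(.44,.48,.52): print(x,a,'in',Q(x,a,.124),'out',Q(x,a,.162))
E
python3 rd.py; python3 plan.py .48 4 2 2 | grep -v pred
```

```text
ptr [298.7 290.8] [282.4 299.9]
0.205 0.44 in [299.6 282. ] out [305.8 277.4]
0.205 0.48 in [301.4 283.1] out [308.2 279. ]
0.205 0.52 in [303.2 284.3] out [310.6 280.6]
0.209 0.44 in [298.9 283.4] out [305.  278.9]
0.209 0.48 in [300.7 284.6] out [307.5 280.5]
0.209 0.52 in [302.5 285.8] out [309.9 282.1]
0.213 0.44 in [298.1 284.9] out [304.2 280.4]
0.213 0.48 in [299.9 286.1] out [306.7 281.9]
0.213 0.52 in [301.7 287.2] out [309.1 283.5]
W 27.31132132985839 [-1.8 -6.2  8.8] pos [521.5  39.3 227.4]
t,a,e 13.4333 0.4897 0.15
I 0.0526 k 0.1518 z 0.068 res(rad) [ 0.001 -0.009  0.001  0.003 -0.004  0.003  0.005  0.    -0.002]
fin 10.870016700772231 u [11.1 11.5 11.2 11.4]
[[-8.9, 4.7, 0], [-9.7, 2.7, 0], [-9.9, 0.8, 0], [-9.7, -1.2, 0], [-9.3, -3.0, 0], [-8.5, -4.8, 0], [-7.3, -6.2, 0], [-6.0, -7.6, 0]]
[[-4.5, -8.7, 0], [-2.7, -9.3, 0], [-0.9, -9.8, 0], [1.1, -9.9, 0], [3.1, -9.5, 0], [4.9, -8.7, 0], [6.5, -7.6, 0], [7.9, -6.1, 0]]
phi -795.2000000000002
incs [[np.float64(11.6), np.float64(11.5), np.float64(11.4), np.float64(11.3), np.float64(11.2), np.float64(11.1), np.float64(11.1), np.float64(11.1)], [np.float64(11.2), np.float64(11.2), np.float64(11.3), np.float64(11.4), np.float64(11.4), np.float64(11.5), np.float64(11.5), np.float64(11.5)]]
```

Emit:
step_arm([
  [-8.9,4.7,0],
  [-9.7,2.7,0],
  [-9.9,0.8,0],
  [-9.7,-1.2,0],
  [-9.3,-3.0,0],
  [-8.5,-4.8,0],
  [-7.3,-6.2,0],
  [-6.0,-7.6,0],
], grip=[20,20,20,20,20,20,20,20], roll=[0,0,0,0,0,0,0,0])

```text
t: 14.15
tool_pos: [0.5835, 0.0047, 0.2274]
ee_rot: [[-0.956, 0.295, -0.001], [0.295, 0.956, 0.001], [0.002, 0.001, -1.0]]
force: [-6.1, 2.1, 9.3]
width: 0.293
grasp_force: 30.0
```

Emit:
step_arm([
  [-4.5,-8.7,0],
  [-2.7,-9.3,0],
  [-0.9,-9.8,0],
  [1.1,-9.9,0],
  [3.1,-9.5,0],
  [4.9,-8.7,0],
  [6.5,-7.6,0],
  [7.9,-6.1,0],
], grip=[20,20,20,20,20,20,20,20], roll=[0,0,0,0,0,0,0,0])

```text
t: 14.82
tool_pos: [0.5482, -0.0573, 0.2274]
ee_rot: [[-0.956, 0.295, 0.0], [0.295, 0.956, 0.001], [0.0, 0.001, -1.0]]
force: [2.4, 6.2, 6.7]
width: 0.293
grasp_force: 30.0
```

```bash
python3 rd.py; python3 plan.py .49 4 2 4 | grep -v pred
```

```text
W 27.228277576471896 [2.4 6.2 6.7] pos [548.2 -57.3 227.4]
t,a,e 14.8167 0.4922 0.13
I 0.0523 k 0.1516 z 0.068 res(rad) [ 0.001 -0.009  0.001  0.003 -0.005  0.003  0.006  0.001 -0.002 -0.003]
fin 11.08282884451048 u [11.4 11.5 11.4 11.6]
[[9.0, -4.4, 0], [9.7, -2.6, 0], [9.9, -0.6, 0], [9.8, 1.4, 0], [9.4, 3.4, 0], [8.5, 5.1, 0], [7.4, 6.7, 0], [5.9, 8.0, 0]]
[[4.1, 9.0, 0], [2.3, 9.6, 0], [0.4, 10.0, 0], [-1.7, 9.9, 0], [-3.5, 9.4, 0], [-5.4, 8.4, 0], [-7.0, 7.2, 0], [-8.2, 5.7, 0]]
[[-9.2, 3.9, 0], [-9.9, 2.0, 0], [-10.0, 0.1, 0], [-9.7, -2.0, 0], [-9.2, -3.9, 0], [-8.2, -5.6, 0], [-6.9, -7.1, 0], [-5.4, -8.3, 0]]
[[-3.7, -9.2, 0], [-1.8, -9.9, 0], [0.3, -10.0, 0], [2.2, -9.8, 0], [4.2, -9.2, 0], [5.9, -8.1, 0], [7.5, -6.9, 0], [8.7, -5.1, 0]]
phi -1162.2
incs [[np.float64(11.5), np.float64(11.5), np.float64(11.4), np.float64(11.4), np.float64(11.4), np.float64(11.4), np.float64(11.4), np.float64(11.4)], [np.float64(11.4), np.float64(11.4), np.float64(11.5), np.float64(11.5), np.float64(11.5), np.float64(11.5), np.float64(11.5), np.float64(11.5)], [np.float64(11.5), np.float64(11.5), np.float64(11.5), np.float64(11.4), np.float64(11.4), np.float64(11.4), np.float64(11.4), np.float64(11.4)], [np.float64(11.4), np.float64(11.5), np.float64(11.5), np.float64(11.5), np.float64(11.6), np.float64(11.6), np.float64(11.6), np.float64(11.6)]]
```

Emit:
step_arm([
  [9.0,-4.4,0],
  [9.7,-2.6,0],
  [9.9,-0.6,0],
  [9.8,1.4,0],
  [9.4,3.4,0],
  [8.5,5.1,0],
  [7.4,6.7,0],
  [5.9,8.0,0],
], grip=[20,20,20,20,20,20,20,20], roll=[0,0,0,0,0,0,0,0])

```text
t: 15.53
tool_pos: [0.4865, -0.0207, 0.2274]
ee_rot: [[-0.955, 0.296, 0.0], [0.296, 0.955, -0.0], [-0.0, -0.0, -1.0]]
force: [5.0, -2.3, 6.1]
width: 0.292
grasp_force: 30.0
```

Emit:
step_arm([
  [4.1,9.0,0],
  [2.3,9.6,0],
  [0.4,10.0,0],
  [-1.7,9.9,0],
  [-3.5,9.4,0],
  [-5.4,8.4,0],
  [-7.0,7.2,0],
  [-8.2,5.7,0],
], grip=[20,20,20,20,20,20,20,20], roll=[0,0,0,0,0,0,0,0])

```text
t: 16.2
tool_pos: [0.5253, 0.0402, 0.2274]
ee_rot: [[-0.956, 0.295, -0.001], [0.295, 0.956, -0.0], [0.001, -0.0, -1.0]]
force: [-2.1, -6.1, 8.2]
width: 0.294
grasp_force: 30.0
```

```bash
python3 rd.py
```

```text
W 27.33138902214419 [-2.1 -6.1  8.2] pos [525.3  40.2 227.4]
t,a,e 16.2 0.4963 0.13
```

Emit:
step_arm([
  [-9.2,3.9,0],
  [-9.9,2.0,0],
  [-10.0,0.1,0],
  [-9.7,-2.0,0],
  [-9.2,-3.9,0],
  [-8.2,-5.6,0],
  [-6.9,-7.1,0],
  [-5.4,-8.3,0],
], grip=[20,20,20,20,20,20,20,20], roll=[0,0,0,0,0,0,0,0])

```text
t: 16.92
tool_pos: [0.5846, -0.0002, 0.2273]
ee_rot: [[-0.956, 0.295, -0.001], [0.295, 0.956, 0.001], [0.002, 0.0, -1.0]]
force: [-7.8, 2.1, 9.9]
width: 0.298
grasp_force: 30.0
```

Emit:
step_arm([
  [-3.7,-9.2,0],
  [-1.8,-9.9,0],
  [0.3,-10.0,0],
  [2.2,-9.8,0],
  [4.2,-9.2,0],
  [5.9,-8.1,0],
  [7.5,-6.9,0],
  [8.7,-5.1,0],
], grip=[20,20,20,20,20,20,20,20], roll=[0,0,0,0,0,0,0,0])

```text
t: 17.58
tool_pos: [0.5423, -0.0585, 0.2273]
ee_rot: [[-0.956, 0.295, 0.0], [0.295, 0.956, 0.001], [-0.0, 0.001, -1.0]]
force: [3.8, 5.9, 7.7]
width: 0.291
grasp_force: 30.0
```

```bash
python3 rd.py; python3 plan.py .49 2 2 2 | grep -v pred
```

```text
W 27.09843430453816 [3.8 5.9 7.7] pos [542.3 -58.5 227.3]
t,a,e 17.5833 0.501 0.19
I 0.0522 k 0.1515 z 0.069 res(rad) [ 0.001 -0.009  0.001  0.002 -0.005  0.004  0.007  0.001 -0.001 -0.002
  0.001 -0.003]
fin 11.074356004412358 u [11.5 11.5]
[[9.5, -3.3, 0], [10.1, -1.4, 0], [9.9, 0.7, 0], [9.7, 2.7, 0], [8.9, 4.5, 0], [7.9, 6.3, 0], [6.4, 7.6, 0], [4.8, 8.8, 0]]
[[2.9, 9.6, 0], [1.0, 10.0, 0], [-1.0, 10.0, 0], [-3.0, 9.5, 0], [-4.9, 8.8, 0], [-6.5, 7.6, 0], [-7.9, 6.2, 0], [-9.0, 4.4, 0]]
phi -1346.3999999999999
incs [[np.float64(11.6), np.float64(11.6), np.float64(11.5), np.float64(11.5), np.float64(11.5), np.float64(11.5), np.float64(11.5), np.float64(11.5)], [np.float64(11.5), np.float64(11.5), np.float64(11.5), np.float64(11.5), np.float64(11.5), np.float64(11.5), np.float64(11.5), np.float64(11.5)]]
```

Emit:
step_arm([
  [9.5,-3.3,0],
  [10.1,-1.4,0],
  [9.9,0.7,0],
  [9.7,2.7,0],
  [8.9,4.5,0],
  [7.9,6.3,0],
  [6.4,7.6,0],
  [4.8,8.8,0],
], grip=[20,20,20,20,20,20,20,20], roll=[0,0,0,0,0,0,0,0])

```text
t: 18.3
tool_pos: [0.4854, -0.0142, 0.2274]
ee_rot: [[-0.955, 0.296, -0.0], [0.296, 0.955, -0.001], [-0.0, -0.001, -1.0]]
force: [3.1, -3.4, 7.1]
width: 0.295
grasp_force: 30.0
```

Emit:
step_arm([
  [2.9,9.6,0],
  [1.0,10.0,0],
  [-1.0,10.0,0],
  [-3.0,9.5,0],
  [-4.9,8.8,0],
  [-6.5,7.6,0],
  [-7.9,6.2,0],
  [-9.0,4.4,0],
], grip=[20,20,20,20,20,20,20,20], roll=[0,0,0,0,0,0,0,0])

```text
t: 18.97
tool_pos: [0.5325, 0.0411, 0.2274]
ee_rot: [[-0.956, 0.295, -0.001], [0.295, 0.956, -0.0], [0.001, -0.0, -1.0]]
force: [-2.7, -4.4, 9.5]
width: 0.294
grasp_force: 30.0
```

```bash
python3 rd.py; python3 plan.py 0 6 2 2
```

```text
W 27.374719041739443 [-2.7 -4.4  9.5] pos [532.5  41.1 227.4]
t,a,e 18.9667 0.5017 0.2
I 0.0521 k 0.1514 z 0.069 res(rad) [ 0.001 -0.008  0.002  0.002 -0.005  0.004  0.008  0.001 -0.001 -0.002
  0.001 -0.003 -0.003]
fin 0.0 u [0. 0. 0. 0. 0. 0.]
pred [(np.float64(19.01), np.float64(0.5)), (np.float64(19.34), np.float64(0.472)), (np.float64(19.67), np.float64(0.358)), (np.float64(20.0), np.float64(0.148)), (np.float64(20.33), np.float64(-0.09)), (np.float64(20.66), np.float64(-0.284)), (np.float64(20.99), np.float64(-0.378)), (np.float64(21.32), np.float64(-0.353)), (np.float64(21.65), np.float64(-0.225)), (np.float64(21.98), np.float64(-0.04)), (np.float64(22.31), np.float64(0.143)), (np.float64(22.64), np.float64(0.27)), (np.float64(22.97), np.float64(0.308)), (np.float64(23.3), np.float64(0.251)), (np.float64(23.63), np.float64(0.123)), (np.float64(23.96), np.float64(-0.031)), (np.float64(24.29), np.float64(-0.164)), (np.float64(24.62), np.float64(-0.239)), (np.float64(24.95), np.float64(-0.237)), (np.float64(25.28), np.float64(-0.165)), (np.float64(25.61), np.float64(-0.049)), (np.float64(25.94), np.float64(0.072)), (np.float64(26.27), np.float64(0.163)), (np.float64(26.6), np.float64(0.199)), (np.float64(26.93), np.float64(0.173)), (np.float64(27.26), np.float64(0.097))]
[[-8.0, 2.4, 0], [-6.7, 0.8, 0], [-5.0, 0.1, 0], [-3.3, -0.3, 0], [-1.7, -0.2, 0], [0.0, 0.0, 0], [0.0, 0.0, 0], [0.0, 0.0, 0]]
[[0.0, 0.0, 0], [0.0, 0.0, 0], [0.0, 0.0, 0], [0.0, 0.0, 0], [0.0, 0.0, 0], [0.0, 0.0, 0], [0.0, 0.0, 0], [0.0, 0.0, 0]]
phi -1375.1999999999998
incs [[np.float64(9.6), np.float64(7.7), np.float64(5.8), np.float64(3.8), np.float64(1.9), np.float64(0.0), np.float64(0.0), np.float64(0.0)], [np.float64(0.0), np.float64(0.0), np.float64(0.0), np.float64(0.0), np.float64(0.0), np.float64(0.0), np.float64(0.0), np.float64(0.0)]]
```

The optimiser stuck at its bound, and nothing has been executed, so I'll undo that and replan from a ramp start.

```bash
python3 - <<'E'
import json,numpy as np
tl=json.load(open('tl.json'))[:-2]; json.dump(tl,open('tl.json','w'))
S=json.load(open('st.json')); S['inc']=S['inc'][:-16]; S['phi']=-1346.4; f=np.radians(S['phi']); S['p']=[S['c'][0]+50*np.cos(f),S['c'][1]+50*np.sin(f)]; json.dump(S,open('st.json','w'))
E
sed -i "s/least_squares(res,\[fin\]\*n,bounds=(0,26),diff_step=.02)/least_squares(res,np.linspace(last,max(fin,.5),n+1)[1:],bounds=(0,26),diff_step=.05)/" plan.py
python3 plan.py 0 6 2 2
```

```text
I 0.0521 k 0.1514 z 0.069 res(rad) [ 0.001 -0.008  0.002  0.002 -0.005  0.004  0.008  0.001 -0.001 -0.002
  0.001 -0.003 -0.003]
fin 0.0 u [ 1.1 10.1  0.1  0.4  0.8  0.2]
pred [(np.float64(19.01), np.float64(0.5)), (np.float64(19.34), np.float64(0.474)), (np.float64(19.67), np.float64(0.37)), (np.float64(20.0), np.float64(0.193)), (np.float64(20.33), np.float64(0.063)), (np.float64(20.66), np.float64(0.031)), (np.float64(20.99), np.float64(0.049)), (np.float64(21.32), np.float64(0.057)), (np.float64(21.65), np.float64(0.051)), (np.float64(21.98), np.float64(0.035)), (np.float64(22.31), np.float64(0.017)), (np.float64(22.64), np.float64(0.005)), (np.float64(22.97), np.float64(0.0)), (np.float64(23.3), np.float64(-0.002)), (np.float64(23.63), np.float64(-0.001)), (np.float64(23.96), np.float64(0.0)), (np.float64(24.29), np.float64(0.001)), (np.float64(24.62), np.float64(0.002)), (np.float64(24.95), np.float64(0.002)), (np.float64(25.28), np.float64(0.001)), (np.float64(25.61), np.float64(0.0)), (np.float64(25.94), np.float64(-0.0)), (np.float64(26.27), np.float64(-0.001)), (np.float64(26.6), np.float64(-0.001)), (np.float64(26.93), np.float64(-0.001)), (np.float64(27.26), np.float64(-0.001))]
[[-8.2, 2.3, 0], [-6.9, 0.9, 0], [-5.5, -0.0, 0], [-3.9, -0.4, 0], [-2.5, -0.4, 0], [-0.9, -0.2, 0], [-0.9, -0.2, 0], [-1.0, -0.2, 0]]
[[-2.2, -0.6, 0], [-3.3, -1.2, 0], [-4.5, -1.9, 0], [-5.4, -3.1, 0], [-5.9, -4.5, 0], [-6.0, -6.5, 0], [-4.8, -7.4, 0], [-3.4, -8.1, 0]]
phi -1439.399999999999
incs [[np.float64(9.8), np.float64(8.0), np.float64(6.3), np.float64(4.5), np.float64(2.8), np.float64(1.1), np.float64(1.1), np.float64(1.1)], [np.float64(2.6), np.float64(4.1), np.float64(5.6), np.float64(7.1), np.float64(8.6), np.float64(10.1), np.float64(10.1), np.float64(10.1)]]
```

That plan is too jerky to count as easing to a stop, so I'll use a smooth, monotone slow-down over about one swing period.

```bash
cat > undo.py <<'E'
import json,numpy as np,sys
n=int(sys.argv[1]); tl=json.load(open('tl.json')); inc=sum(sum(s[1]) for s in tl[-n:]); json.dump(tl[:-n],open('tl.json','w'))
S=json.load(open('st.json')); S['phi']+=inc; f=np.radians(S['phi']); S['p']=[S['c'][0]+50*np.cos(f),S['c'][1]+50*np.sin(f)]; json.dump(S,open('st.json','w'))
E
python3 undo.py 2
sed -i 's/\*\.15,\.003\*np.diff(\[last,\*u,fin\*pf\])/*(0 if target==0 else .15),(.03 if target==0 else .003)*np.diff([last,*u,fin*pf])/' plan.py
python3 plan.py 0 6 2 2
```

```text
I 0.0521 k 0.1514 z 0.069 res(rad) [ 0.001 -0.008  0.002  0.002 -0.005  0.004  0.008  0.001 -0.001 -0.002
  0.001 -0.003 -0.003]
fin 0.0 u [10.6  8.7  6.   3.9  2.2  0.4]
pred [(np.float64(19.01), np.float64(0.5)), (np.float64(19.34), np.float64(0.489)), (np.float64(19.67), np.float64(0.475)), (np.float64(20.0), np.float64(0.458)), (np.float64(20.33), np.float64(0.43)), (np.float64(20.66), np.float64(0.375)), (np.float64(20.99), np.float64(0.304)), (np.float64(21.32), np.float64(0.227)), (np.float64(21.65), np.float64(0.153)), (np.float64(21.98), np.float64(0.086)), (np.float64(22.31), np.float64(0.036)), (np.float64(22.64), np.float64(0.009)), (np.float64(22.97), np.float64(0.001)), (np.float64(23.3), np.float64(-0.0)), (np.float64(23.63), np.float64(0.002)), (np.float64(23.96), np.float64(0.004)), (np.float64(24.29), np.float64(0.005)), (np.float64(24.62), np.float64(0.004)), (np.float64(24.95), np.float64(0.002)), (np.float64(25.28), np.float64(-0.0)), (np.float64(25.61), np.float64(-0.002)), (np.float64(25.94), np.float64(-0.004)), (np.float64(26.27), np.float64(-0.004)), (np.float64(26.6), np.float64(-0.003)), (np.float64(26.93), np.float64(-0.001)), (np.float64(27.26), np.float64(0.001))]
[[-9.5, 2.6, 0], [-9.7, 0.6, 0], [-9.5, -1.2, 0], [-9.1, -2.9, 0], [-8.1, -4.6, 0], [-7.1, -5.8, 0], [-6.0, -7.1, 0], [-4.5, -8.1, 0]]
[[-2.8, -8.5, 0], [-1.3, -8.5, 0], [0.1, -8.4, 0], [1.5, -8.0, 0], [2.7, -7.4, 0], [3.6, -6.6, 0], [4.6, -6.1, 0], [5.4, -5.2, 0]]
phi -1507.4999999999989
incs [[np.float64(11.3), np.float64(11.2), np.float64(11.0), np.float64(10.9), np.float64(10.7), np.float64(10.6), np.float64(10.6), np.float64(10.6)], [np.float64(10.3), np.float64(9.9), np.float64(9.6), np.float64(9.3), np.float64(9.0), np.float64(8.7), np.float64(8.7), np.float64(8.7)]]
```

Smooth and monotone, so I'll execute it.

Emit:
step_arm([
  [-9.5,2.6,0],
  [-9.7,0.6,0],
  [-9.5,-1.2,0],
  [-9.1,-2.9,0],
  [-8.1,-4.6,0],
  [-7.1,-5.8,0],
  [-6.0,-7.1,0],
  [-4.5,-8.1,0],
], grip=[20,20,20,20,20,20,20,20], roll=[0,0,0,0,0,0,0,0])

```text
t: 19.68
tool_pos: [0.5851, -0.0033, 0.2273]
ee_rot: [[-0.956, 0.295, -0.002], [0.295, 0.956, 0.001], [0.002, 0.0, -1.0]]
force: [-8.7, 2.4, 8.9]
width: 0.292
grasp_force: 30.0
```

Emit:
step_arm([
  [-2.8,-8.5,0],
  [-1.3,-8.5,0],
  [0.1,-8.4,0],
  [1.5,-8.0,0],
  [2.7,-7.4,0],
  [3.6,-6.6,0],
  [4.6,-6.1,0],
  [5.4,-5.2,0],
], grip=[20,20,20,20,20,20,20,20], roll=[0,0,0,0,0,0,0,0])

```text
t: 20.35
tool_pos: [0.5547, -0.0551, 0.2273]
ee_rot: [[-0.956, 0.295, 0.0], [0.295, 0.956, 0.001], [0.0, 0.001, -1.0]]
force: [1.0, 5.5, 8.3]
width: 0.298
grasp_force: 30.0
```

```bash
python3 rd.py; python3 plan.py 0 4 2 2
```

```text
W 27.74566292754325 [1.  5.5 8.3] pos [554.7 -55.1 227.3]
t,a,e 20.35 0.4218 0.08
I 0.0519 k 0.1515 z 0.069 res(rad) [ 0.001 -0.008  0.002  0.002 -0.006  0.003  0.008  0.001 -0.002 -0.001
  0.001 -0.004 -0.003  0.006]
fin 0.0 u [5.9 3.9 2.3 0.2]
pred [(np.float64(20.39), np.float64(0.422)), (np.float64(20.72), np.float64(0.364)), (np.float64(21.05), np.float64(0.292)), (np.float64(21.38), np.float64(0.213)), (np.float64(21.71), np.float64(0.137)), (np.float64(22.04), np.float64(0.07)), (np.float64(22.37), np.float64(0.025)), (np.float64(22.7), np.float64(0.005)), (np.float64(23.03), np.float64(0.001)), (np.float64(23.36), np.float64(-0.0)), (np.float64(23.69), np.float64(0.0)), (np.float64(24.02), np.float64(0.001)), (np.float64(24.35), np.float64(0.001)), (np.float64(24.68), np.float64(0.001)), (np.float64(25.01), np.float64(0.001)), (np.float64(25.34), np.float64(0.0)), (np.float64(25.67), np.float64(-0.001)), (np.float64(26.0), np.float64(-0.001)), (np.float64(26.33), np.float64(-0.001)), (np.float64(26.66), np.float64(-0.001)), (np.float64(26.99), np.float64(-0.0))]
[[5.9, -4.2, 0], [6.0, -3.1, 0], [6.0, -2.2, 0], [5.7, -1.4, 0], [5.5, -0.6, 0], [5.2, 0.0, 0], [5.1, 0.5, 0], [5.0, 1.0, 0]]
[[4.6, 1.4, 0], [4.2, 1.8, 0], [3.8, 2.0, 0], [3.3, 2.1, 0], [2.9, 2.1, 0], [2.6, 2.3, 0], [2.4, 2.3, 0], [2.3, 2.6, 0]]
phi -1597.5999999999995
incs [[np.float64(8.2), np.float64(7.8), np.float64(7.3), np.float64(6.8), np.float64(6.3), np.float64(5.9), np.float64(5.9), np.float64(5.9)], [np.float64(5.5), np.float64(5.2), np.float64(4.9), np.float64(4.5), np.float64(4.2), np.float64(3.9), np.float64(3.9), np.float64(3.9)]]
```

Emit:
step_arm([
  [5.9,-4.2,0],
  [6.0,-3.1,0],
  [6.0,-2.2,0],
  [5.7,-1.4,0],
  [5.5,-0.6,0],
  [5.2,0.0,0],
  [5.1,0.5,0],
  [5.0,1.0,0],
], grip=[20,20,20,20,20,20,20,20], roll=[0,0,0,0,0,0,0,0])

```text
t: 21.07
tool_pos: [0.5094, -0.0518, 0.2273]
ee_rot: [[-0.955, 0.295, 0.0], [0.295, 0.955, 0.0], [-0.0, 0.0, -1.0]]
force: [2.9, 0.2, 6.0]
width: 0.293
grasp_force: 30.0
```

Emit:
step_arm([
  [4.6,1.4,0],
  [4.2,1.8,0],
  [3.8,2.0,0],
  [3.3,2.1,0],
  [2.9,2.1,0],
  [2.6,2.3,0],
  [2.4,2.3,0],
  [2.3,2.6,0],
], grip=[20,20,20,20,20,20,20,20], roll=[0,0,0,0,0,0,0,0])

```text
t: 21.73
tool_pos: [0.4892, -0.0284, 0.2274]
ee_rot: [[-0.955, 0.295, -0.001], [0.295, 0.955, -0.0], [0.0, -0.0, -1.0]]
force: [-0.8, -1.0, 7.5]
width: 0.297
grasp_force: 30.0
```

```bash
python3 rd.py; python3 plan.py 0 2 2 3
```

```text
W 27.660298209975032 [-0.8 -1.   7.5] pos [489.2 -28.4 227.4]
t,a,e 21.7333 0.1125 0.14
I 0.0521 k 0.1517 z 0.061 res(rad) [ 0.001 -0.007  0.005  0.005 -0.006 -0.001  0.005  0.003 -0.005 -0.002
  0.002 -0.006 -0.003  0.005  0.018]
fin 0.0 u [2.2 0.3]
pred [(np.float64(21.78), np.float64(0.118)), (np.float64(22.11), np.float64(0.055)), (np.float64(22.44), np.float64(0.016)), (np.float64(22.77), np.float64(0.0)), (np.float64(23.1), np.float64(-0.001)), (np.float64(23.43), np.float64(0.001)), (np.float64(23.76), np.float64(0.005)), (np.float64(24.09), np.float64(0.008)), (np.float64(24.42), np.float64(0.007)), (np.float64(24.75), np.float64(0.005)), (np.float64(25.08), np.float64(0.001)), (np.float64(25.41), np.float64(-0.003)), (np.float64(25.74), np.float64(-0.005)), (np.float64(26.07), np.float64(-0.006)), (np.float64(26.4), np.float64(-0.006)), (np.float64(26.73), np.float64(-0.003)), (np.float64(27.06), np.float64(0.0))]
[[1.9, 2.5, 0], [1.7, 2.4, 0], [1.3, 2.2, 0], [1.2, 2.1, 0], [0.9, 2.0, 0], [0.8, 1.8, 0], [0.7, 1.8, 0], [0.6, 1.8, 0]]
[[0.5, 1.6, 0], [0.3, 1.3, 0], [0.3, 1.1, 0], [0.2, 0.8, 0], [0.1, 0.5, 0], [0.0, 0.3, 0], [0.1, 0.2, 0], [0.0, 0.3, 0]]
[[0.1, 0.2, 0], [-0.0, 0.2, 0], [0.0, 0.2, 0], [0.0, 0.1, 0], [0.1, 0.0, 0], [-0.0, 0.0, 0], [-0.0, 0.0, 0], [-0.0, 0.0, 0]]
phi -1627.499999999999
incs [[np.float64(3.6), np.float64(3.3), np.float64(3.0), np.float64(2.8), np.float64(2.5), np.float64(2.2), np.float64(2.2), np.float64(2.2)], [np.float64(1.9), np.float64(1.6), np.float64(1.3), np.float64(0.9), np.float64(0.6), np.float64(0.3), np.float64(0.3), np.float64(0.3)], [np.float64(0.3), np.float64(0.2), np.float64(0.2), np.float64(0.1), np.float64(0.1), np.float64(0.0), np.float64(0.0), np.float64(0.0)]]
```

Emit:
step_arm([
  [1.9,2.5,0],
  [1.7,2.4,0],
  [1.3,2.2,0],
  [1.2,2.1,0],
  [0.9,2.0,0],
  [0.8,1.8,0],
  [0.7,1.8,0],
  [0.6,1.8,0],
], grip=[20,20,20,20,20,20,20,20], roll=[0,0,0,0,0,0,0,0])

```text
t: 22.45
tool_pos: [0.4853, -0.0097, 0.2274]
ee_rot: [[-0.955, 0.295, -0.001], [0.295, 0.955, 0.0], [0.001, -0.0, -1.0]]
force: [-3.4, -1.4, 9.1]
width: 0.293
grasp_force: 30.0
```

Emit:
step_arm([
  [0.5,1.6,0],
  [0.3,1.3,0],
  [0.3,1.1,0],
  [0.2,0.8,0],
  [0.1,0.5,0],
  [0.0,0.3,0],
  [0.1,0.2,0],
  [0.0,0.3,0],
], grip=[20,20,20,20,20,20,20,20], roll=[0,0,0,0,0,0,0,0])

```text
t: 23.12
tool_pos: [0.4856, -0.0034, 0.2273]
ee_rot: [[-0.955, 0.295, -0.001], [0.295, 0.955, 0.0], [0.001, -0.0, -1.0]]
force: [-3.8, 0.5, 9.2]
width: 0.296
grasp_force: 30.0
```

```bash
python3 rd.py
```

```text
W 27.50836176707877 [-3.8  0.5  9.2] pos [485.6  -3.4 227.3]
t,a,e 23.1167 0.0144 0.13
```

Emit:
step_arm([
  [0.1,0.2,0],
  [0,0.2,0],
  [0,0.2,0],
  [0,0.1,0],
  [0.1,0,0],
  [0,0,0],
  [0,0,0],
  [0,0,0],
], grip=[20,20,20,20,20,20,20,20], roll=[0,0,0,0,0,0,0,0])

```text
t: 23.83
tool_pos: [0.4857, -0.0026, 0.2273]
ee_rot: [[-0.955, 0.295, -0.001], [0.295, 0.955, 0.0], [0.001, 0.0, -1.0]]
force: [-3.4, 0.4, 7.9]
width: 0.295
grasp_force: 30.0
```

```bash
python3 rd.py
```

```text
W 27.48115034689457 [-3.4  0.4  7.9] pos [485.7  -2.6 227.3]
t,a,e 23.8333 0.0093 0.14
```

Emit:
step_arm([
  [0,0,0],
  [0,0,0],
  [0,0,0],
  [0,0,0],
  [0,0,0],
  [0,0,0],
  [0,0,0],
  [0,0,0],
], grip=[20,20,20,20,20,20,20,20], roll=[0,0,0,0,0,0,0,0])

```text
t: 24.55
tool_pos: [0.4857, -0.0026, 0.2273]
ee_rot: [[-0.955, 0.295, -0.001], [0.295, 0.955, 0.0], [0.001, -0.0, -1.0]]
force: [-3.1, -0.0, 8.7]
width: 0.293
grasp_force: 30.0
```

```bash
python3 rd.py
```

```text
W 27.264531765964247 [-3.1 -0.   8.7] pos [485.7  -2.6 227.3]
t,a,e 24.55 -0.0067 0.15
```

Emit:
step_arm([
  [0,0,0],
  [0,0,0],
  [0,0,0],
  [0,0,0],
  [0,0,0],
  [0,0,-3],
  [0,0,-6],
  [0,0,-10],
], grip=[45,45,45,45,45,45,45,45], roll=[0,0,0,0,0,0,0,0])

```text
t: 25.27
tool_pos: [0.4854, -0.0032, 0.2462]
ee_rot: [[-0.955, 0.295, -0.001], [0.295, 0.955, 0.0], [0.001, -0.0, -1.0]]
force: [0.4, -0.2, 0.4]
width: 0.488
grasp_force: 0.0
```

Emit:
step_arm([
  [0,0,-15],
  [0,0,-20],
  [0,0,-20],
  [0,0,-20],
  [0,0,-20],
  [0,0,-12],
  [0,0,-5],
  [0,0,0],
], grip=[45,45,45,45,45,45,45,45], roll=[0,0,0,0,0,0,0,0])

```text
t: 25.93
tool_pos: [0.4858, -0.0033, 0.3595]
ee_rot: [[-0.955, 0.295, 0.002], [0.295, 0.955, -0.0], [-0.002, 0.0, -1.0]]
force: [0.7, 0.6, -0.8]
width: 0.484
grasp_force: 0.0
```

Emit:
step_arm([
  [5,0,0],
  [12,0,0],
  [15,0,0],
  [15,0,0],
  [12,0,0],
  [6,0,0],
  [2,0,0],
  [0,0,0],
], grip=[45,45,45,45,45,45,45,45], roll=[0,0,0,0,0,0,0,0])

```text
t: 26.6
tool_pos: [0.4212, 0.0167, 0.3582]
ee_rot: [[-0.955, 0.295, 0.001], [0.295, 0.955, -0.0], [-0.001, 0.0, -1.0]]
force: [0.6, -0.2, 0.2]
width: 0.482
grasp_force: 0.0
```

```bash
python3 rd.py; python3 - <<'E'
from h import *
a=dict(np.load('pics/scene0.npz'))['pixels'].astype(int); b=dict(np.load('pics/last.npz'))['pixels'].astype(int)
m=(np.abs(a-b).max(2)>60).astype(np.uint8); m=cv2.morphologyEx(m,cv2.MORPH_OPEN,np.ones((2,2),np.uint8))
n,l,st,c=cv2.connectedComponentsWithStats(m); print([st[i].tolist() for i in range(1,n) if st[i,4]>8])
E
```

```text
W 44.81983274695836 [ 0.6 -0.2  0.2] pos [421.2  16.7 358.2]
t,a,e 26.6 0.0066 0.13
[[326, 0, 141, 95, 5829], [447, 0, 193, 274, 13257], [320, 57, 57, 45, 892], [500, 80, 16, 22, 164], [390, 90, 21, 27, 152], [322, 93, 60, 76, 1652], [440, 95, 86, 95, 2372], [395, 114, 29, 46, 289], [444, 123, 22, 20, 190], [359, 126, 22, 13, 99], [628, 133, 12, 8, 57], [392, 136, 17, 26, 91], [379, 138, 14, 14, 96], [618, 144, 22, 33, 392], [320, 192, 16, 21, 204], [300, 214, 7, 5, 31], [299, 220, 8, 5, 33], [303, 226, 6, 6, 30], [316, 227, 13, 9, 72], [308, 228, 7, 7, 35], [633, 252, 7, 11, 47], [614, 275, 26, 16, 186]]
```

Only the arm and wheel have changed against the first image. The beam is level and nothing else was disturbed, so I'll hand it in.

```bash
python3 -c "
from rig import robot
print(robot.job_done())"
```

```text
the job is handed in; nothing more can be done
None
```

I held the pointer at 0.45–0.50 rad, against a set hand measured at about 0.48–0.50, for over 8 s. I then eased the wheel to a stop with the beam level to within 0.01 rad and no reading near the stops, let go, moved clear and handed the job in at about 26.7 s (no verdict was shown).

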